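# Enable the bench supply with its spring-return key switch

### The job

Pull the sprung dust shutter on top of the supply console fully back to its stop, then take the square-headed key from the wooden key stand, push it into the uncovered lock, working it past the sticky pins until it is fully home. Then turn it a quarter turn clockwise (seen from above) to its stop and finish while still gripping the key and holding it turned, because the switch springs back if let go. Leave the other keys and everything else on the bench where they are.

Things in the scene. Friction and masses are not known exactly. Their poses are not given: they have to be found in the camera images.
- keyhole (a point): Centre of the key slot on the face of the round brass lock (diameter 40), 93 mm above the bench. Axes fixed to the console: x = long side of the slot at rest, z up = turning axis. Slot 15.5 x 7.5 mm, 40 deep, 2 mm chamfer. Two pairs of sticky sprung pins stick 3.5 mm into it from both narrow ends, 7 and 14 mm down; pushing past takes about 5 to 15 N, twisting to and fro a little.
- lock (a joint): Turn of the lock in rad: 0 at rest, growing clockwise seen from above to a stop at 1.5. A spring turns it back when let go: about 0.03 N m at 0, 0.11 N m at the stop. Key play in the slot is about 0.1 rad, so the key turns somewhat more than the lock.
- shutter (a joint): Travel of the steel dust shutter in m: near 0 = shut, covering the keyhole; 0.05 = fully back at its stop; slides along minus x of keyhole. Weak spring (under 1 N) but the guides drag 3 N, so it stays where left; pulling takes about 4 N. Plate 52 x 38 x 3 mm, top 4 mm above the lock face; fully back it ends 34 mm from the keyhole centre, its tab 73 mm from it.
- shutter_tab (a point): Middle of the top edge of the upright steel tab on the shutter: tab 10 mm thick along the sliding direction, 24 mm wide across it, 36 mm tall above the plate. Moves with the shutter; axes parallel to those of keyhole. Two guide rails 4 mm wide, centred 21.5 mm either side of the slide line, their tops 1 mm above the plate.
- key: The key to use, steel, about 60 g, upright in the stand: flat square head 30 wide (x) x 8 thick (y), z = 5 to 45 mm, small window near the top. Origin: centre of the shoulder's underside (shoulder 20 x 10 x 5), z up. Blade 14 (x) x 6 (y), down to z = -26, half-round tip. Home: shoulder on lock face, origin at keyhole. Same after a half turn about z. Grip the thickness, fingertips over z = 7.
- key_stand: Fixed wooden block 60 (x) x 190 (y) x 45 mm tall, origin at the centre of its underside; three 16 x 8 mm slots in a row along its y axis, 60 mm apart, long side along y. Three keys stand in them in any order.
- round_key: Another steel key, not to be used: round disc head 34 mm in diameter, 8 thick, otherwise like the key. Same origin and axes.
- tee_key: Another steel key, not to be used: T-shaped head, a 12 mm stem with a 38 mm crossbar, 8 thick, 40 mm tall above the shoulder's underside. Same origin and axes.
- console: Grey supply console with a red front, 200 (x) x 230 (y) x 90 mm tall, fixed to the bench, origin at the centre of its underside, same axes as keyhole. A flat black panel meter, 75 mm square and 7 mm high, lies on top beside the lock.
- multimeter: Grey handheld multimeter lying flat, 80 x 150 mm, 42 mm high with its knob; origin at centre of underside. Bystander, left of the console.
- spool: Metal solder spool standing on end, diameter 52, 38 mm tall; origin at centre of underside. Bystander.
- screw_jar: Small clear jar with steel lid, diameter 48, 55 mm tall; origin at centre of underside. Bystander.
- plug_adapter: Black mains plug adapter block 60 x 70 x 42 mm tall; origin at centre of underside. Bystander, between stand and console.
- parts_tray: Small grey open tray 100 x 70 x 28 mm; origin at centre of underside. Bystander, at the back of the bench.
There are look-alikes about, which are no part of the job. What is shaped like the key but blue or turquoise is not meant.

How it is judged:
On the way, in this order (a step that is already met when the one before it is completed fails the run):
1. the shutter is fully back while the key is still in the stand (value of joint shutter above 0.045 m and distance of key from where it was at the start of the episode below 0.02 m), for 0.2 s.
2. the key is fully home in the lock, gripped, not yet turned (horizontal distance between key and keyhole below 0.004 m and z of key in the frame of keyhole between -0.004 and 0.004 m and angle between key's own z axis and vertical below 0.12 rad and contact force between the fingers and key above 1 N and value of joint lock below 0.3 rad), for 0.1 s.
At the end, for the whole second after the job is handed in: The shutter is back (over 43 mm of 50), the square-headed key is fully home in the lock (within 4 mm of seated, upright within 0.12 rad), still gripped by the fingers, and the lock is held turned by more than 1.3 rad of its 1.5, not moving (horizontal distance between key and keyhole below 0.004 m and z of key in the frame of keyhole between -0.004 and 0.004 m and angle between key's own z axis and vertical below 0.12 rad and contact force between the fingers and key above 1 N and value of joint lock above 1.3 rad and velocity of joint lock between -0.2 and 0.2 rad/s and value of joint shutter above 0.043 m); the arm keeps its last pose, push and grip.
It fails at once if another key is moved by more than 20 mm (distance of any of round_key, tee_key from where it was at the start of the episode above 0.02 m).
It fails at once if a bystander on the bench is moved by more than 30 mm (distance of any of multimeter, spool, screw_jar, plug_adapter, parts_tray from where it was at the start of the episode above 0.03 m).
It also fails if it takes over 64 s, if anything falls off the work surface, if the arm or the gripper's body presses on something with over 40 N, if the wrist force passes 120 N, or if a joint passes its speed limit or range.

### The arm

A 7-joint arm with a two-finger parallel gripper is mounted at the origin on the work surface. World frame = base frame: x ahead of the robot, y to its left, z up, the work surface at z = 0. Lengths are in m, angles in rad, forces in N, time in s.
With the tool pointing down it reaches from about 0.425 to 0.925 m from the base axis. Payload 6.8 kg.
Tool frame: the origin (TCP) lies between the finger pads; the fingertips stand r.tip_reach ahead of it and the grasp point (between the pads) lies 11 mm behind it (r.tip_reach is the distance from the TCP to the fingertips, in m); z points along the fingers, y is the direction in which the jaws open and shut (so a half turn about z gives the same grasp; the last joint's range is limited). The gripper opens to 85 mm and grips with 20 to 120 N. Pads are 22 mm wide; open, the fingers measure 114 mm over their backs; the gripper's body (76 mm by 85 mm) begins 54 mm behind the grasp point. The pads swing forward as they close: fully open they stand 13 mm farther back than shut.
Start: joints at [1.2, 0.477, 0.022, 1.555, -0.011, 1.109, -0.083], TCP at [0.175, -0.652, 0.239] pointing down, gripper open.
Joint ranges: [-2.96, 2.96], [-0.34, 2.1], [-1.41, 1.46], [0.24, 2.44], [-1.37, 4.51], [0.17, 1.92], [-2.96, 2.96]. Speed limits (rad/s): [2.39, 2.39, 3.14, 3.14, 3.14, 3.14, 3.14].

### API

Orientations are given as a rotation vector (axis times angle).
In Python, from bench import r, eyes, spotter gives the robot as it stands.
- The arm moves only by the tool carry_out, never from a script. Its argument "series" is text: rows parted by semicolons, each of 5 numbers parted by spaces: the shift along the tool's x, y, z in cm, then the turn about the tool's z in rad, then the opening, from 0 (shut) to 1 (fully open). In form: x y z yaw gripper; .... A call has 1 to 8 rows; each row shifts and turns the commanded pose from where the row before left it, along the tool's axes as they then stand; what a row does not reach is not made up. A row lasts 1/8 s, in which the tool goes at most 62.5 mm and 10.7 degrees, less where a joint would pass 70% of its speed; a pose out of reach is approached as far as the arm can. A call with a gripper value outside its range is refused whole. The fingers move at their own pace and stop on an object; "grip_force" is the grip in N (left out, the last holds). Time passes only in rows, so rows that do not move let the fingers close. It gives the time, the measured TCP pose, the force and the opening at its end, in the units of the state.
- r.get_obs(): the state, without advancing time (a new reading comes with each control period).
- eyes.grab_frame(name): name is "scene" or "top" or "wrist"; returns a dict with "color" (480x640x3 uint8, blue, green, red), "intrinsics" (3x3 intrinsics, pixels), "D" ([k1, k2, p1, p2, k3] as OpenCV has them; the pictures are not rectified), "R" (3x3) and "t" (3): a world point X has camera coordinates R X + t; the wrist camera has in their place "T_tool_cam" (4x4, takes a point from camera to tool coordinates, whose origin is the TCP and whose axes are the flange's). Camera axes: x right, y down, z forward; pixel columns grow to the right and rows downward; lengths in m; the calibration is good to about 2 mm. A picture is of the moment at which its call begins: read the wrist's pose just before it. There is no depth.
- r.hand_in(): hands the job in, once; it reports no verdict.
Trained networks look in a picture, given as the dict that the camera call returned (one of the last four; its "shot" number tells which), for a name from the list of things; names that differ only in an ending like _2 or _b are one class to them, and where a whole thing is asked for, a point or a joint stands for the part that bears it (a point fixed in the world has none). Each returns a list of dicts, best first, with "confidence" (0 to 1); they miss things now and then, are a little off and sometimes report something else, mostly with a low value. They report only what shows in the picture. A call takes as long as a camera call. They do not tell look-alikes from the thing itself.
- spotter.search_frame(picture, query): "uv" ([column, row] in pixels, amid what is visible of it).
- spotter.trace(picture, query): "pixels" (480x640 bool, what is visible of it) and "uv" ([column, row] in pixels, amid what is visible of it).
- spotter.mark_of(picture, query): "uv" ([column, row] in pixels: a listed point, or the origin of a listed thing).
The state is a dict: "clock": time; "joints": joint angles; "qvel": joint speeds; "tau": joint torques, N m; "tcp_pos": TCP position; "orientation": TCP orientation; "contact_force": force on the tool from outside, world axes, zero at the start; "moment": the same for the moment, N m; "grip_width": finger opening in m.
Only numpy, scipy, OpenCV 4.12 (cv2) and the standard library are available. Lean on these libraries where they do the work, as an engineer would, in place of code of your own. Each camera call takes 0.05 s, during which the arm holds its last target.

## Working session

There is one attempt and no reset: what is moved stays moved. The work goes in short steps, Python scripts to look and compute and a tool call to move; the robot and the scene stay as the last step left them, time stands still between calls to the robot, and variables do not carry over. Pictures are saved under pics/ and viewed, and the job is handed in when it is done.

Besides the shell and the picture viewer there is one more tool, called after "Request:" as name(argument=value, ...), one argument or row to a line, values as JSON. carry_out: Moves the arm, as the interface text tells. Its arguments: {"type":"object","properties":{"series":{"type":"string"},"grip_force":{"type":"number"}},"required":["series"]}

```bash
ls; mkdir -p pics; cat > h.py <<'E'
import numpy as np, cv2
from bench import r, eyes, spotter
from scipy.spatial.transform import Rotation as Ro
def campose(f,o=None):
    if 'R' in f: return np.array(f['R']),np.array(f['t'])
    Rt=Ro.from_rotvec(o['orientation']).as_matrix(); T=np.eye(4);T[:3,:3]=Rt;T[:3,3]=o['tcp_pos']
    W=T@np.array(f['T_tool_cam']); M=np.linalg.inv(W); return M[:3,:3],M[:3,3]
def ray(f,uv,o=None):
    R,t=campose(f,o)
    p=cv2.undistortPoints(np.array([[uv]],float),np.array(f['intrinsics']),np.array(f['D']))[0,0]
    d=R.T@np.array([p[0],p[1],1]); c=-R.T@t; return c,d
def atz(f,uv,z,o=None):
    c,d=ray(f,uv,o); return c+d*(z-c[2])/d[2]
def proj(f,X,o=None):
    R,t=campose(f,o)
    return cv2.projectPoints(np.array(X,float).reshape(-1,3),cv2.Rodrigues(R)[0],t,np.array(f['intrinsics']),np.array(f['D']))[0][:,0]
def tri(rs):
    A=0;b=0
    for c,d in rs:
        d=d/np.linalg.norm(d);P=np.eye(3)-np.outer(d,d);A=A+P;b=b+P@c
    x=np.linalg.solve(A,b); return x,[np.linalg.norm((np.eye(3)-np.outer(d,d)/(d@d))@(x-c)) for c,d in rs]
E
python3 - <<'E'
from h import *
o=r.get_obs(); print(o, r.tip_reach)
names=['keyhole','shutter_tab','key','key_stand','round_key','tee_key','console','multimeter','spool','screw_jar','plug_adapter','parts_tray']
fs={}
for n in ['scene','top','wrist']:
    f=eyes.grab_frame(n); cv2.imwrite(f'pics/{n}0.png',f['color']); fs[n]=f
    if 'R' in f: print(n, -np.array(f['R']).T@f['t'])
for n,f in fs.items():
    for q in names:
        print(n,q,[(np.round(a['uv'],1).tolist(),round(a['confidence'],2)) for a in spotter.mark_of(f,q)[:3]])
print(r.get_obs()['clock'])
E
```

```text
pics
{'clock': 0.0, 'joints': array([ 1.19991671,  0.47783696,  0.02233715,  1.5564611 , -0.01151185,
        1.10927265, -0.08308664]), 'qvel': array([ 0.00024621,  0.00059585, -0.00086473,  0.00040287,  0.0012663 ,
        0.00141349, -0.0006446 ]), 'tau': array([-1.71943339e-04, -5.96455729e+01,  1.60743535e+00, -2.81191599e+01,
        1.23903563e-02,  9.47852415e-03, -1.88674522e-05]), 'tcp_pos': array([ 0.17518342, -0.65127361,  0.23829685]), 'orientation': array([-3.11271046e+00, -4.11398711e-01,  5.77320573e-04]), 'contact_force': array([ 0.32399748, -0.0558791 ,  0.29612587]), 'moment': array([0.0135685 , 0.04918847, 0.00728754]), 'grip_width': 0.08554108610926202} 0.008
scene [ 1.18571447 -0.29280579  0.90958054]
top [0.40482239 0.02280255 1.19369289]
scene keyhole [([372.4, 234.9], 0.62)]
scene shutter_tab [([370.2, 213.8], 0.63)]
scene key [([128.6, 298.3], 0.71), ([125.5, 352.9], 0.68), ([172.0, 308.3], 0.62)]
scene key_stand [([203.6, 315.8], 0.73)]
scene round_key [([228.8, 293.8], 0.75)]
scene tee_key [([202.7, 304.7], 0.46)]
scene console [([381.0, 247.2], 0.97)]
sce
[... 403 characters left out ...]
([424.0, 249.8], 0.78)]
top round_key [([403.0, 236.7], 0.68), ([356.3, 162.2], 0.33)]
top tee_key [([430.6, 239.2], 0.43)]
top console [([251.2, 234.4], 0.82), ([428.6, 240.6], 0.42)]
top multimeter [([159.6, 214.3], 0.88), ([260.7, 219.8], 0.26), ([364.6, 315.8], 0.24)]
top spool [([416.3, 200.5], 0.57), ([455.7, 209.5], 0.27)]
top screw_jar [([455.4, 207.4], 0.64)]
top plug_adapter [([261.7, 220.9], 0.67), ([361.1, 314.9], 0.57)]
top parts_tray [([354.4, 160.5], 0.85)]
wrist keyhole []
wrist shutter_tab []
wrist key []
wrist key_stand []
wrist round_key []
wrist tee_key []
wrist console []
wrist multimeter []
wrist spool []
wrist screw_jar []
wrist plug_adapter []
wrist parts_tray []
1.95
```

View pics/scene0.png

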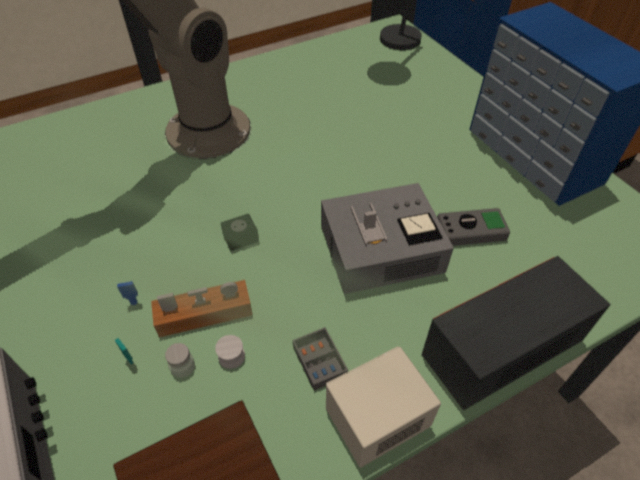

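View pics/top0.png

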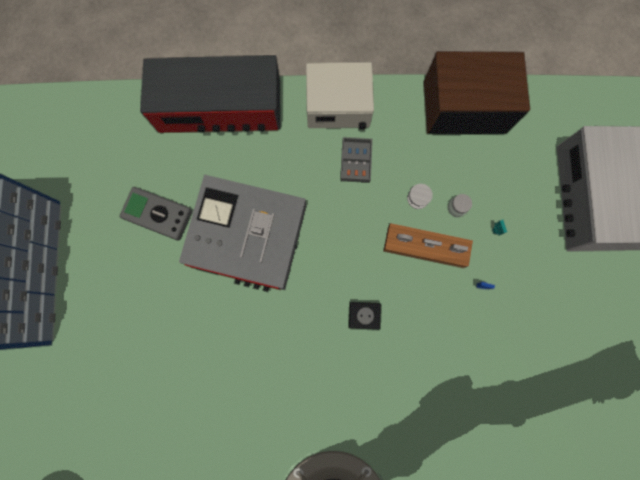

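View pics/wrist0.png

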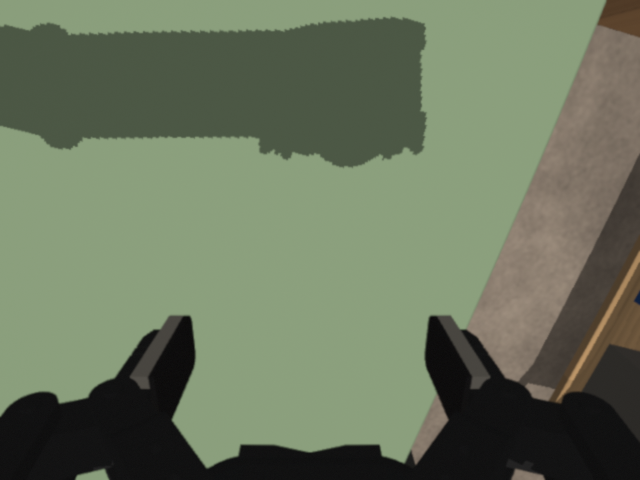

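```bash
python3 - <<'E'
import cv2
a=cv2.imread('pics/scene0.png');b=cv2.imread('pics/top0.png')
cv2.imwrite('pics/s_a.png',cv2.resize(a[260:400,90:270],None,fx=4,fy=4,interpolation=2))
cv2.imwrite('pics/s_b.png',cv2.resize(a[180:320,290:480],None,fx=4,fy=4,interpolation=2))
cv2.imwrite('pics/t_a.png',cv2.resize(b[190:310,380:520],None,fx=5,fy=5,interpolation=2))
cv2.imwrite('pics/t_b.png',cv2.resize(b[170:300,180:330],None,fx=4.5,fy=4.5,interpolation=2))
E
```

```text
(no output)
```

View pics/s_a.png

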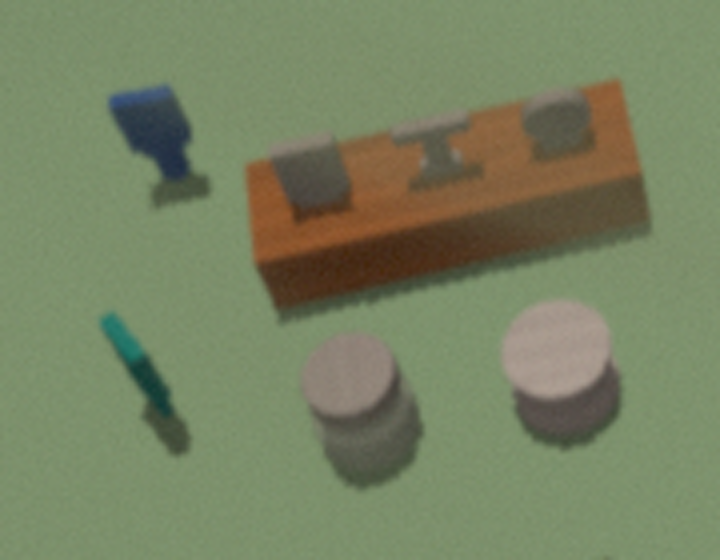

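View pics/s_b.png

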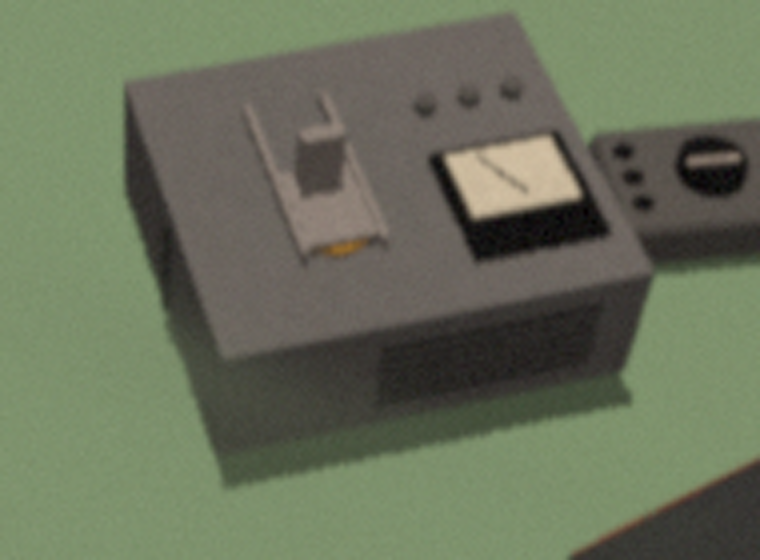

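View pics/t_a.png

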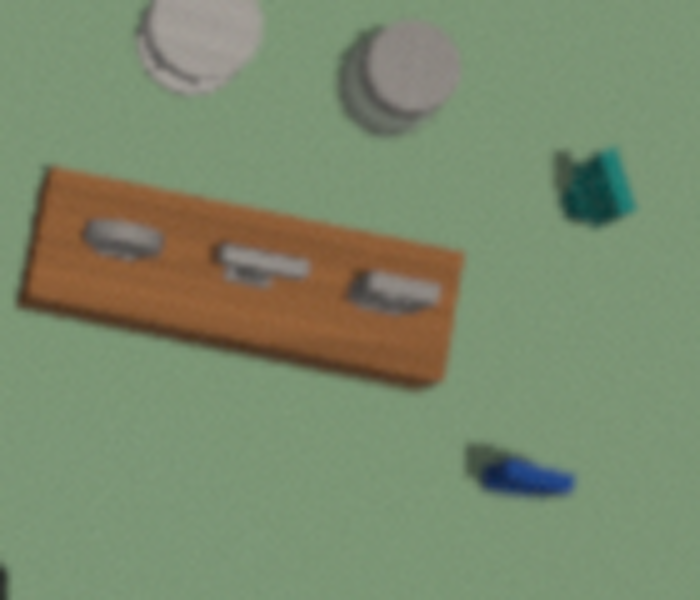

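View pics/t_b.png

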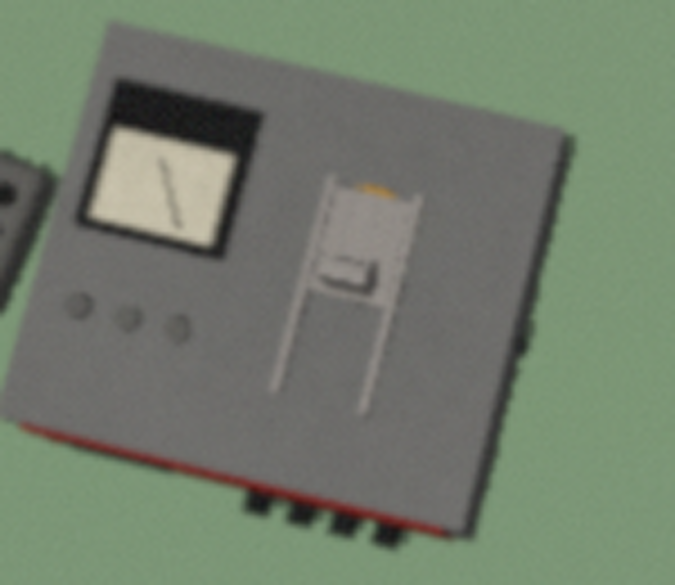

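```bash
python3 - <<'E'
from h import *
t=eyes.grab_frame('top'); s=eyes.grab_frame('scene')
P=lambda c,off,k:(np.array(c)/k+np.array(off))
print('console corners')
C=[atz(t,P(c,(180,170),4.5),.09) for c in [(110,22),(572,133),(465,535),(5,415)]]
C=np.array(C);print(C.round(4), C.mean(0), [np.linalg.norm(C[i]-C[i-1]).round(4) for i in range(4)])
x=(C[0]+C[1]-C[2]-C[3]);print('yaw x',np.arctan2(x[1],x[0])); y=(C[0]+C[3]-C[1]-C[2]);print('yaw y-90',np.arctan2(y[1],y[0])-np.pi/2)
S=np.array([atz(t,P(c,(380,190),5),.045) for c in [(50,168),(463,252),(440,385),(20,303)]])
print(S.round(4),S.mean(0),[np.linalg.norm(S[i]-S[i-1]).round(4) for i in range(4)])
y=(S[0]+S[3]-S[1]-S[2]);print('stand yaw',np.arctan2(y[1],y[0])-np.pi/2)
print('tab tri',tri([ray(t,(254.3,228.8)),ray(s,(370.2,213.8))]))
# tab top centre from crops
print('tab tri2',tri([ray(t,P((347,268),(180,170),4.5)),ray(s,P((321,132),(290,180),4))]))
print('key',tri([ray(t,P((405,287),(380,190),5)),ray(s,P((302,143),(90,260),4))]))
for q,u in dict(tray=(354.4,160.5),spool=(416,200),jar=(455.4,207.4),plug=(361,315),meter=(159.6,214)).items(): print(q,atz(t,u,0.03))
E
```

```text
console corners
[[0.7206 0.2723 0.09  ]
 [0.6615 0.0471 0.09  ]
 [0.4689 0.0993 0.09  ]
 [0.5283 0.3183 0.09  ]] [0.59482525 0.18426348 0.09      ] [np.float64(0.1977), np.float64(0.2328), np.float64(0.1996), np.float64(0.2269)]
yaw x -0.24970318824428886
yaw y-90 -0.2605317256992421
[[ 0.6142 -0.1375  0.045 ]
 [ 0.5734 -0.3228  0.045 ]
 [ 0.5136 -0.3088  0.045 ]
 [ 0.5533 -0.1219  0.045 ]] [ 0.56360966 -0.22274323  0.045     ] [np.float64(0.0629), np.float64(0.1898), np.float64(0.0614), np.float64(0.1911)]
stand yaw -0.21307939218966299
tab tri (array([0.59071322, 0.15431091, 0.12897693]), [np.float64(0.0024663033248852255), np.float64(0.002466303324885252)])
tab tri2 (array([0.5899976 , 0.15098614, 0.13163041]), [np.float64(0.0006667870030027514), np.float64(0.0006667870030026802)])
key (array([ 0.55229671, -0.2826226 ,  0.08856597]), [np.float64(0.0007559270439811918), np.float64(0.0007559270439811536)])
tray [ 0.76701559 -0.06225254  0.03      ]
spool [ 0.6712305  -0.20153339  0.03      ]
jar [ 0.65278839 -0.29197059  0.03      ]
plug [ 0.41221275 -0.06818358  0.03      ]
meter [0.6468286  0.38755869 0.03      ]
```

```bash
cat >> h.py <<'E'
def yawof(o):
    m=Ro.from_rotvec(o['orientation']).as_matrix(); return np.arctan2(m[1,0],m[0,0])
def plan(target,yaw,g,step=6.0,rot=0.18,minrows=1,start=None):
    o=r.get_obs(); p=np.array(o['tcp_pos']) if start is None else np.array(start[:3]); y=yawof(o) if start is None else start[3]
    d=np.array(target)-p; dy=(yaw-y+np.pi)%(2*np.pi)-np.pi
    n=max(minrows,int(np.ceil(np.linalg.norm(d)*100/step)),int(np.ceil(abs(dy)/rot)))
    rows=[]
    for i in range(n):
        rem=(np.array(target)-p)/(n-i); ry=((yaw-y+np.pi)%(2*np.pi)-np.pi)/(n-i)
        c,s=np.cos(y),np.sin(y)
        v=[round(100*(c*rem[0]+s*rem[1]),2),round(100*(s*rem[0]-c*rem[1]),2),round(-100*rem[2],2)]; w=round(-ry,3)
        rows.append("%g %g %g %g %g"%(*v,w,g))
        p=p+np.array([c*v[0]+s*v[1],s*v[0]-c*v[1],-v[2]])/100; y=y-w
    for i in range(0,n,8): print("; ".join(rows[i:i+8]))
    print('end',p.round(4),round(y,3))
    return p,y
def st():
    o=r.get_obs(); print('t',round(o['clock'],2),'p',np.round(o['tcp_pos'],4),'yaw',round(yawof(o),4),'F',np.round(o['contact_force'],1),'M',np.round(o['moment'],2),'w',round(o['grip_width'],4),'J',np.round(o['joints'],2)); 
    m=Ro.from_rotvec(o['orientation']).as_matrix(); print('tilt',m[:,2].round(4)); return o
E
python3 - <<'E'
from h import *
st()
f=eyes.grab_frame('wrist'); print(np.array(f['T_tool_cam']).round(4)); print(f['intrinsics'],f['D'])
plan([.53,-.14,.30],1.316,1)
E
```

```text
t 2.05 p [ 0.1754 -0.6518  0.2393] yaw 0.2628 F [ 0.4  0.9 -0.7] M [-0.01  0.02  0.06] w 0.0856 J [ 1.2   0.48  0.02  1.56 -0.01  1.11 -0.08]
tilt [-0.  0. -1.]
[[-1.300e-03 -9.476e-01 -3.193e-01  8.210e-02]
 [ 1.000e+00 -1.300e-03 -3.000e-04 -5.000e-04]
 [-2.000e-04 -3.193e-01  9.477e-01 -1.351e-01]
 [ 0.000e+00  0.000e+00  0.000e+00  1.000e+00]]
[[408.33893546   0.         309.61763866]
 [  0.         408.33893546 236.66864481]
 [  0.           0.           1.        ]] [-0.05078052  0.          0.          0.          0.        ]
4.32 -3.66 -0.55 -0.096 1; 4.65 -3.22 -0.55 -0.096 1; 4.94 -2.76 -0.55 -0.096 1; 5.18 -2.28 -0.55 -0.096 1; 5.38 -1.77 -0.55 -0.096 1; 5.52 -1.25 -0.55 -0.096 1; 5.62 -0.71 -0.55 -0.095 1; 5.66 -0.18 -0.55 -0.096 1
5.65 0.37 -0.56 -0.095 1; 5.59 0.9 -0.55 -0.096 1; 5.47 1.44 -0.56 -0.095 1
end [ 0.53 -0.14  0.3 ] 1.316
```

Request:
carry_out(
  series="4.3 -3.7 -0.5 -0.096 1; 4.6 -3.2 -0.5 -0.096 1; 4.9 -2.8 -0.5 -0.096 1; 5.2 -2.3 -0.5 -0.096 1; 5.4 -1.8 -0.5 -0.096 1; 5.5 -1.2 -0.5 -0.096 1; 5.6 -0.7 -0.5 -0.095 1; 5.6 -0.2 -0.5 -0.096 1",
)

```text
clock: 3.1
tcp_pos: [0.4325, -0.2783, 0.2798]
orientation: [2.731, 1.551, 0.0]
contact_force: [0.4, 0.1, -0.0]
grip_width: 0.0858
```

```bash
python3 - <<'E'
from h import *
st()
plan([.545,-.235,.25],1.358,1)
E
```

```text
t 3.1 p [ 0.4325 -0.2783  0.2798] yaw 1.0328 F [ 0.4  0.1 -0. ] M [-0.06 -0.05 -0.  ] w 0.0858 J [ 0.74  0.19 -0.33  1.87  0.07  1.09 -0.16]
tilt [ 7.e-04 -6.e-04 -1.e+00]
3.16 2.48 0.99 -0.108 1; 2.88 2.8 1 -0.109 1; 2.55 3.1 0.99 -0.108 1
end [ 0.545 -0.235  0.25 ] 1.358
```

Request:
carry_out(
  series="3.2 2.5 1 -0.108 1; 2.9 2.8 1 -0.109 1; 2.5 3.1 1 -0.108 1; 0 0 0 0 1",
)

```text
clock: 3.6
tcp_pos: [0.5465, -0.2344, 0.2483]
orientation: [-2.442, -1.974, -0.002]
contact_force: [-0.9, -0.5, 0.1]
grip_width: 0.0857
```

```bash
python3 - <<'E'
from h import *
o=st()
f=eyes.grab_frame('wrist'); cv2.imwrite('pics/w1.png',f['color'])
for q in ['key','round_key','tee_key','key_stand']: print(q,[(np.round(a['uv'],1).tolist(),round(a['confidence'],2),atz(f,a['uv'],.045,o).round(4).tolist()) for a in spotter.mark_of(f,q)[:3]])
Rz=lambda a:Ro.from_euler('z',a).as_matrix()
c=np.array([.5636,-.2227,0]);a=-.213
for k in (-.06,0,.06): print(k,proj(f,c+Rz(a)@[0,k,.045],o))
for q in [(30,95),(30,-95),(-30,95),(-30,-95)]: print(q,proj(f,c+Rz(a)@[q[0]/1e3,q[1]/1e3,.045],o))
E
```

```text
t 3.6 p [ 0.5465 -0.2344  0.2483] yaw 1.3595 F [-0.9 -0.5  0.1] M [-0.01  0.03  0.03] w 0.0857 J [ 0.62  0.37 -0.41  1.72  0.16  1.09 -0.05]
tilt [ 0.      0.0023 -1.    ]
key [([394.2, 328.9], 0.74, [0.5987, -0.372, 0.045]), ([329.8, 253.8], 0.72, [0.5537, -0.2841, 0.045]), ([334.2, 112.5], 0.57, [0.5807, -0.1667, 0.045])]
round_key [([332.6, 113.0], 0.58, [0.5794, -0.1668, 0.045])]
tee_key [([329.3, 186.3], 0.81, [0.5651, -0.2245, 0.045])]
key_stand []
-0.06 [[326.14253888 251.59318682]]
0 [[327.07607946 184.63106402]]
0.06 [[328.0578492 110.3143555]]
(30, 95) [[367.4490766   63.58970655]]
(30, -95) [[358.43953614 287.45855454]]
(-30, 95) [[289.79086387  63.39794675]]
(-30, -95) [[292.77566253 287.46394106]]
```

View pics/w1.png

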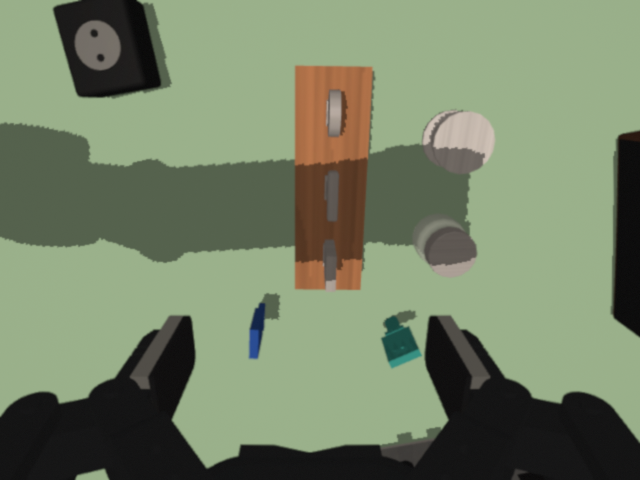

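```bash
python3 - <<'E'
from h import *
import cv2
im=cv2.imread('pics/w1.png'); cv2.imwrite('pics/w1c.png',cv2.resize(im[50:310,270:400],None,fx=3,fy=3,interpolation=2)[:, :])
cv2.imwrite('pics/w1d.png',cv2.resize(im[220:300,285:375],None,fx=7,fy=7,interpolation=2))
E
```

```text
(no output)
```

View pics/w1d.png

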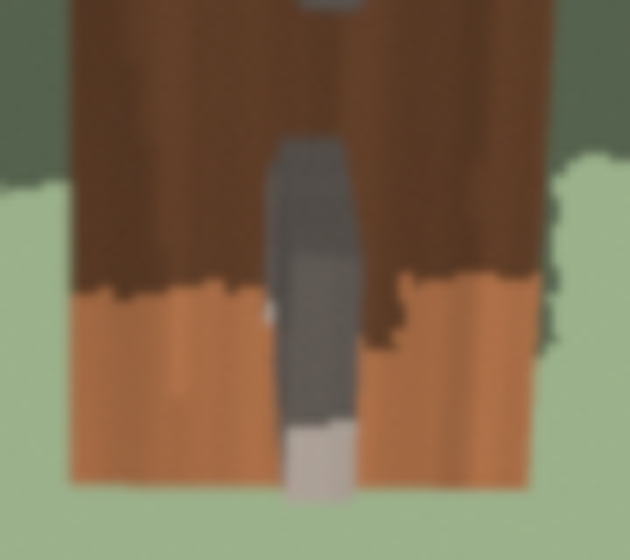

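```bash
python3 - <<'E'
from h import *
o=r.get_obs(); f=eyes.grab_frame('wrist')
for z in (.088,.09): print(atz(f,(331,274),z,o))
a=atz(f,(285+325/7,220+255/7),.09,o);b=atz(f,(285+321/7,220+500/7),.09,o);print('len',np.linalg.norm(a-b),np.arctan2(*(a-b)[[1,0]])-np.pi/2)
S=np.array([atz(f,c,.045,o) for c in [(295.2,66.5),(372.7,67),(360.3,289.7),(295.1,289.4)]])
print(S.round(4),S.mean(0),[np.linalg.norm(S[i]-S[i-1]).round(4) for i in range(4)])
y=(S[0]+S[1]-S[2]-S[3]);yw=np.arctan2(y[1],y[0])-np.pi/2;print('stand yaw',yw)
c=S.mean(0)
for k in (-.06,0,.06):print(c+Ro.from_euler('z',yw).as_matrix()@[0,k,0])
t=eyes.grab_frame('top')
E
```

```text
[ 0.54910634 -0.28934365  0.088     ]
[ 0.54918741 -0.28845283  0.09      ]
len 0.03002912940280231 -0.21729904876072825
[[ 0.5557 -0.1309  0.045 ]
 [ 0.6144 -0.1442  0.045 ]
 [ 0.5705 -0.3298  0.045 ]
 [ 0.5121 -0.3164  0.045 ]] [ 0.56316135 -0.23035507  0.045     ] [np.float64(0.1906), np.float64(0.0602), np.float64(0.1907), np.float64(0.06)]
stand yaw -0.23156390732798848
[ 0.54939135 -0.28875359  0.045     ]
[ 0.56316135 -0.23035507  0.045     ]
[ 0.57693135 -0.17195655  0.045     ]
```

```bash
python3 - <<'E'
from h import *
o=st()
plan([.585,.17,.26],1.316,1)
E
```

```text
t 3.95 p [ 0.5438 -0.2378  0.2498] yaw 1.3529 F [ 0.4 -0.5 -0.1] M [0.01 0.02 0.04] w 0.0856 J [ 0.62  0.36 -0.4   1.72  0.16  1.09 -0.05]
tilt [ 3.e-04 -8.e-04 -1.e+00]
5.82 -0.68 -0.15 0.005 1; 5.81 -0.71 -0.14 0.005 1; 5.81 -0.74 -0.15 0.005 1; 5.8 -0.77 -0.14 0.005 1; 5.8 -0.81 -0.15 0.006 1; 5.79 -0.84 -0.14 0.005 1; 5.8 -0.86 -0.15 0.006 1
end [0.5851 0.17   0.26  ] 1.316
```

Request:
carry_out(
  series="5.8 -0.7 -0.1 0.005 1; 5.8 -0.7 -0.1 0.005 1; 5.8 -0.7 -0.1 0.005 1; 5.8 -0.8 -0.1 0.005 1; 5.8 -0.8 -0.1 0.006 1; 5.8 -0.8 -0.1 0.005 1; 5.8 -0.9 -0.1 0.006 1; 0 0 0 0 1",
)

```text
clock: 4.95
tcp_pos: [0.5839, 0.1769, 0.2571]
orientation: [-2.474, -1.932, -0.004]
contact_force: [-1.0, 0.3, 0.1]
grip_width: 0.0855
```

Request:
carry_out(
  series="0 0 0 0 1; 0 0 0 0 1; 0 0 0 0 1",
)

```text
clock: 5.32
tcp_pos: [0.5853, 0.1689, 0.2564]
orientation: [2.486, 1.92, -0.0]
contact_force: [-0.6, -0.1, 0.5]
grip_width: 0.0854
```

```bash
python3 - <<'E'
from h import *
o=st()
f=eyes.grab_frame('wrist'); cv2.imwrite('pics/w2.png',f['color'])
for q in ['keyhole','shutter_tab','console']: print(q,[(np.round(a['uv'],1).tolist(),round(a['confidence'],2),atz(f,a['uv'],.133,o).round(4).tolist()) for a in spotter.mark_of(f,q)[:3]])
print(proj(f,[[.590,.151,.133],[.612,.1455,.093]],o))
E
```

```text
t 5.33 p [0.5853 0.1689 0.2564] yaw 1.3152 F [-0.6 -0.1  0.5] M [0.07 0.03 0.03] w 0.0854 J [ 0.03  0.41 -0.54  1.67  0.23  1.13 -0.83]
tilt [ 2.e-04 -7.e-04 -1.e+00]
keyhole [([357.3, 234.0], 0.83, [0.615, 0.1582, 0.133])]
shutter_tab [([320.2, 249.6], 0.84, [0.5884, 0.1538, 0.133])]
console [([317.3, 169.1], 0.61, [0.6, 0.2069, 0.133])]
[[323.55279429 252.7097006 ]
 [351.28503675 233.80511105]]
```

View pics/w2.png

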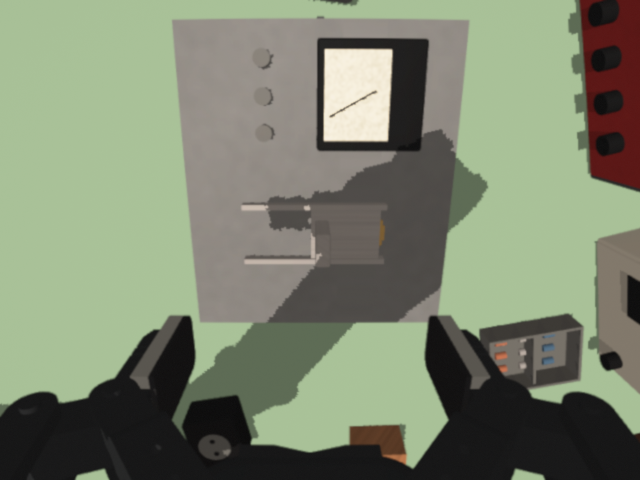

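```bash
python3 - <<'E'
from h import *
o=r.get_obs(); f=eyes.grab_frame('wrist'); im=f['color']; cv2.imwrite('pics/w2c.png',cv2.resize(im[190:280,230:400],None,fx=4.5,fy=4.5,interpolation=2))
S=np.array([atz(f,c,.09,o) for c in [(173,19.5),(468.5,19.5),(438,322),(201.5,322)]])
print(S.round(4),S.mean(0),[np.linalg.norm(S[i]-S[i-1]).round(4) for i in range(4)])
y=(S[0]+S[1]-S[2]-S[3]);print('yaw',np.arctan2(y[1],y[0])-np.pi/2); x=(S[1]+S[2]-S[0]-S[3]);print('yaw',np.arctan2(x[1],x[0]))
E
```

```text
[[0.53   0.3241 0.09  ]
 [0.7225 0.2742 0.09  ]
 [0.6657 0.0507 0.09  ]
 [0.4726 0.1013 0.09  ]] [0.59768628 0.18757831 0.09      ] [np.float64(0.2301), np.float64(0.1989), np.float64(0.2305), np.float64(0.1997)]
yaw -0.2505892149345499
yaw -0.2547912545925383
```

View pics/w2c.png

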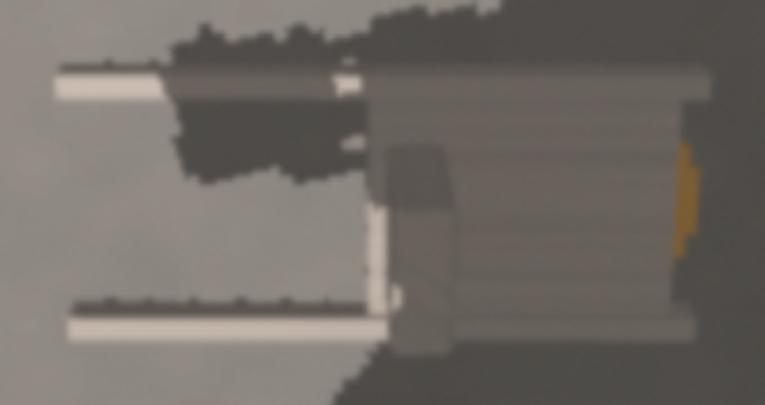

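```bash
python3 - <<'E'
from h import *
o=st()
p,y=plan([.590,.151,.17],1.319,1,step=5)
plan([.590,.151,.115],1.319,1,step=3,start=(*p,y))
E
```

```text
t 5.58 p [0.5851 0.1703 0.2563] yaw 1.3172 F [ 0.5 -0.1 -0.8] M [0.06 0.02 0.04] w 0.0853 J [ 0.03  0.41 -0.54  1.67  0.23  1.13 -0.83]
tilt [ 0. -0. -1.]
-0.87 0.48 4.32 -0.001 1; -0.88 0.48 4.31 -0.001 1
end [0.59  0.151 0.17 ] 1.319
0 -0 2.75 0 1; 0 -0 2.75 0 1
end [0.59  0.151 0.115] 1.319
```

Request:
carry_out(
  series="-0.9 0.5 4.3 0 1; -0.9 0.5 4.3 0 1; 0 0 2 0 1; 0 0 2 0 1; 0 0 1.4 0 1; 0 0 0 0 1; 0 0 0 0 1",
  grip_force=40,
)

```text
clock: 6.45
tcp_pos: [0.5908, 0.1513, 0.1172]
orientation: [2.483, 1.923, 0.002]
contact_force: [-0.4, 0.9, 0.8]
grip_width: 0.0857
```

```bash
python3 - <<'E'
from h import *
o=st()
f=eyes.grab_frame('wrist'); cv2.imwrite('pics/w3.png',f['color'])
plan([.590,.151,.115],1.319,1,step=3)
E
```

```text
t 6.45 p [0.5908 0.1513 0.1172] yaw 1.318 F [-0.4  0.9  0.8] M [-0.02 -0.    0.02] w 0.0857 J [ 0.01  0.56 -0.49  1.79  0.33  0.87 -0.88]
tilt [ 1.4e-03  6.0e-04 -1.0e+00]
-0.04 -0.08 0.23 -0.001 1
end [0.59  0.151 0.115] 1.319
```

View pics/w3.png

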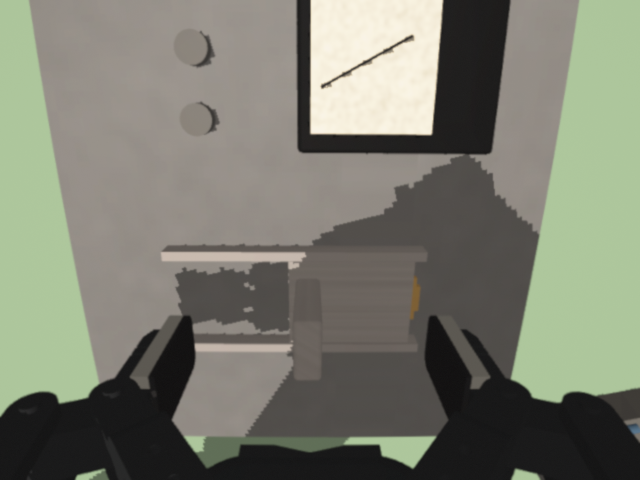

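Request:
carry_out(
  series="0 0 0 0 0; 0 0 0 0 0; 0 0 0 0 0; 0 0 0 0 0; 0 0 0 0 0; 0 0 0 0 0",
  grip_force=40,
)

```text
clock: 7.25
tcp_pos: [0.5902, 0.1507, 0.1164]
orientation: [2.484, 1.923, -0.0]
contact_force: [-0.7, 0.7, 3.3]
grip_width: 0.009
```

```bash
python3 - <<'E'
from h import *
o=st()
E
```

```text
t 7.25 p [0.5902 0.1507 0.1164] yaw 1.3176 F [-0.7  0.7  3.3] M [-0.11  0.15 -0.1 ] w 0.009 J [ 0.01  0.56 -0.49  1.8   0.33  0.87 -0.88]
tilt [-0.e+00 -1.e-04 -1.e+00]
```

Request:
carry_out(
  series="0 -0.5 0 0 0; 0 -1 0 0 0; 0 -1 0 0 0; 0 -1 0 0 0; 0 -0.7 0 0 0; 0 -0.4 0 0 0; 0 -0.2 0 0 0; 0 0 0 0 0",
)

```text
clock: 8.25
tcp_pos: [0.5436, 0.1629, 0.1164]
orientation: [-2.484, -1.923, 0.0]
contact_force: [1.4, 0.2, 1.6]
grip_width: 0.0092
```

```bash
python3 - <<'E'
from h import *
o=st()
E
```

```text
t 8.25 p [0.5436 0.1629 0.1164] yaw 1.3179 F [1.4 0.2 1.6] M [-0.08 -0.34 -0.08] w 0.0092 J [-0.01  0.5  -0.51  1.9   0.32  0.83 -0.93]
tilt [-3.e-04  0.e+00 -1.e+00]
```

Request:
carry_out(
  series="0 -0.2 0 0 0; 0 -0.2 0 0 0; 0 0 0 0 0",
)

```text
clock: 8.62
tcp_pos: [0.5417, 0.1634, 0.1164]
orientation: [2.484, 1.921, 0.005]
contact_force: [8.7, -0.0, -4.0]
grip_width: 0.0091
```

```bash
python3 - <<'E'
from h import *
o=st()
E
```

```text
t 8.62 p [0.5417 0.1634 0.1164] yaw 1.317 F [ 8.7 -0.  -4. ] M [-0.16 -1.86 -0.04] w 0.0091 J [-0.01  0.5  -0.51  1.9   0.32  0.82 -0.94]
tilt [ 3.3e-03  6.0e-04 -1.0e+00]
```

Request:
carry_out(
  series="0 0 0 0 1; 0 0 0 0 1; 0 0 0 0 1; 0 0 0 0 1; 0 0 -2 0 1; 0 1 -3 0 1; 0 3 -2 0 1; 0 3 -1.5 0 1",
)

```text
clock: 9.62
tcp_pos: [0.6089, 0.1464, 0.2044]
orientation: [2.483, 1.923, 0.004]
contact_force: [0.9, 0.7, -0.0]
grip_width: 0.0857
```

Request:
carry_out(
  series="0 0 0 0 1; 0 0 0 0 1; 0 0 0 0 1",
)

```text
clock: 10.0
tcp_pos: [0.6064, 0.1467, 0.2011]
orientation: [-2.482, -1.925, 0.002]
contact_force: [-0.3, -0.5, -0.2]
grip_width: 0.0854
```

```bash
python3 - <<'E'
from h import *
o=st()
f=eyes.grab_frame('wrist'); cv2.imwrite('pics/w4.png',f['color'])
for q,z in [('keyhole',.093),('shutter_tab',.133)]: print(q,[(np.round(a['uv'],1).tolist(),round(a['confidence'],2),atz(f,a['uv'],z,o).round(4).tolist()) for a in spotter.mark_of(f,q)[:3]])
print(proj(f,[[.6124,.1452,.093]],o))
u=proj(f,[[.6124,.1452,.093]],o)[0].astype(int)
cv2.imwrite('pics/w4c.png',cv2.resize(f['color'][u[1]-45:u[1]+45,u[0]-60:u[0]+60],None,fx=6,fy=6,interpolation=2))
print(u)
E
```

```text
t 10.0 p [0.6064 0.1467 0.2011] yaw 1.319 F [-0.3 -0.5 -0.2] M [-0.02  0.03  0.1 ] w 0.0854 J [ 0.05  0.48 -0.52  1.69  0.27  1.04 -0.81]
tilt [-1.2e-03 -2.0e-04 -1.0e+00]
keyhole [([329.8, 236.3], 0.78, [0.6184, 0.1444, 0.093])]
shutter_tab [([182.3, 258.7], 0.78, [0.54, 0.1655, 0.133])]
[[320.25450525 237.45880853]]
[320 237]
```

View pics/w4.png

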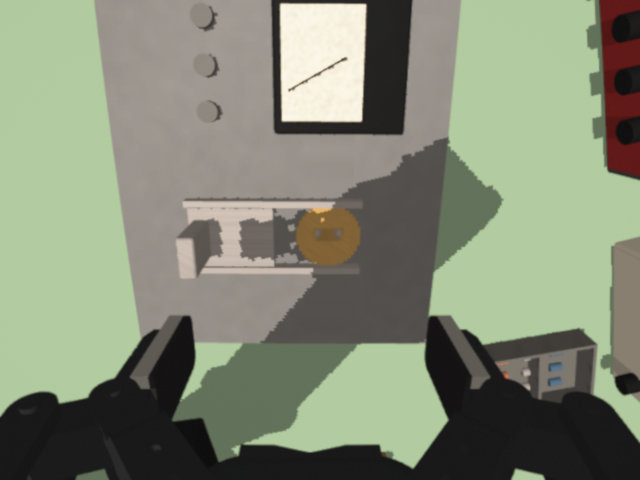

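View pics/w4c.png

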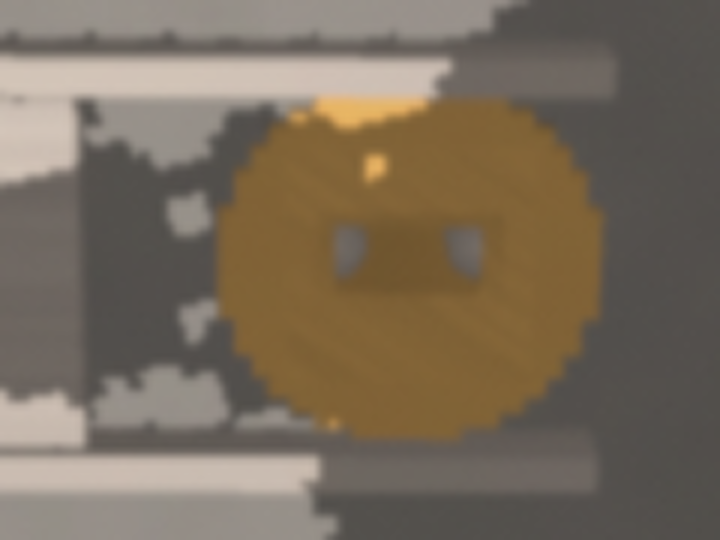

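```bash
python3 - <<'E'
from h import *
o=st()
f=eyes.grab_frame('wrist'); cv2.imwrite('pics/w5.png',f['color'])
im=f['color']
d=cv2.absdiff(im,cv2.imread('pics/w4.png')); print('diff',d.mean())
cv2.imwrite('pics/w5c.png',cv2.resize(im[192:282,260:380],None,fx=6,fy=6,interpolation=2))
cv2.imwrite('pics/w5t.png',cv2.resize(im[192:292,165:285],None,fx=6,fy=6,interpolation=2))
hsv=cv2.cvtColor(im,cv2.COLOR_BGR2HSV)
m=((hsv[...,1]>110)&(hsv[...,0]>10)&(hsv[...,0]<28)).astype(np.uint8)
m[:180]=0;m[290:]=0;m[:,:280]=0;m[:,380:]=0
ys,xs=np.where(m);print('brass',xs.min(),xs.max(),ys.min(),ys.max(),(xs.min()+xs.max())/2)
E
```

```text
t 10.15 p [0.6069 0.1466 0.2011] yaw 1.3186 F [ 0.7  0.6 -0.5] M [-0.01 -0.02  0.01] w 0.0854 J [ 0.05  0.48 -0.52  1.69  0.27  1.04 -0.81]
tilt [-7.e-04 -2.e-04 -1.e+00]
diff 1.305224609375
brass 295 358 209 264 326.5
```

View pics/w5c.png

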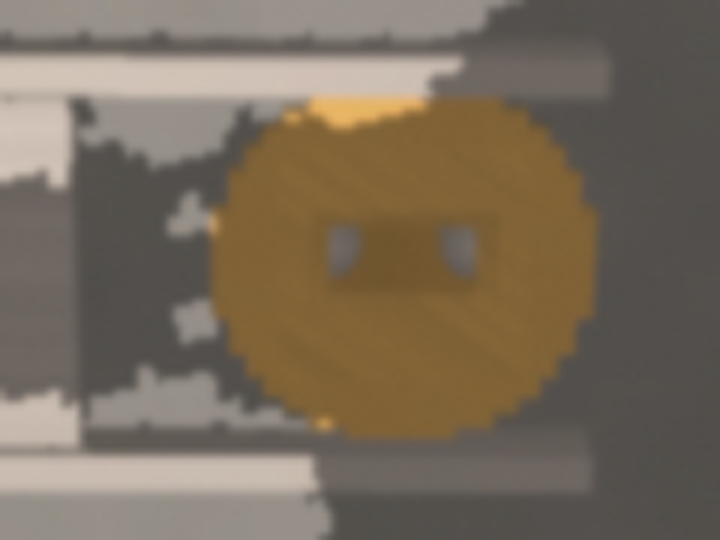

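View pics/w5t.png

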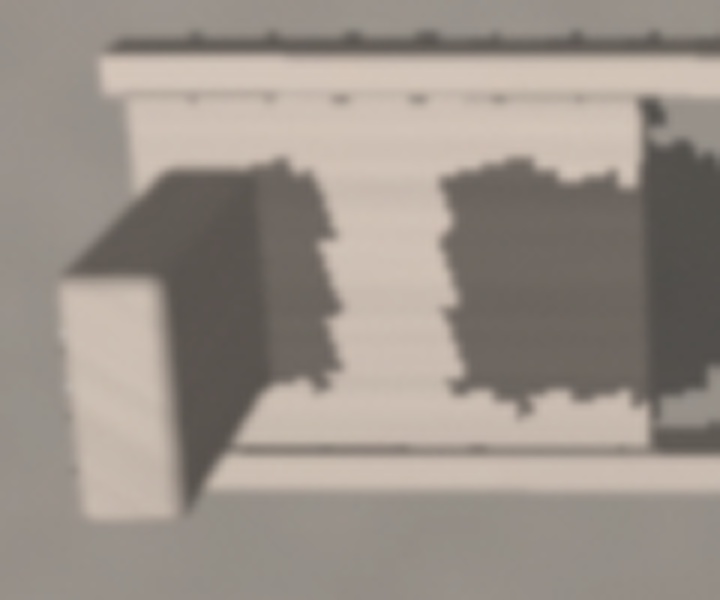

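```bash
python3 - <<'E'
from h import *
o=st()
f=eyes.grab_frame('wrist')
k=atz(f,(326.7,233.9),.093,o); t=atz(f,(184.9,257.8),.133,o); e=atz(f,(272.1,234),.097,o)
l=atz(f,(294.5,234),.093,o);rr=atz(f,(358.5,234),.093,o)
x=np.array([np.cos(-.252),np.sin(-.252),0]);yv=np.array([-x[1],x[0],0])
print(k,t,e,'disc diam',np.linalg.norm(l-rr),'k-t',(k-t)@x,(k-t)@yv,'k-e',(k-e)@x)
ru=atz(f,(330,192+76/6),.098,o);rl=atz(f,(330,192+472/6),.098,o);print('rails mid',(ru+rl)/2,'sep',(ru-rl)@yv,'lateral of k',(k-(ru+rl)/2)@yv)
s=[]
for n in ('top','scene'):
    g=eyes.grab_frame(n);cv2.imwrite(f'pics/{n}1.png',g['color']); p=proj(g,k)[0]; c=np.round(p).astype(int);print(n,p,c)
    cv2.imwrite(f'pics/{n}1c.png',cv2.resize(g['color'][c[1]-20:c[1]+20,c[0]-25:c[0]+25],None,fx=12,fy=12,interpolation=2))
    for q in ('keyhole','shutter_tab'):
        a=spotter.mark_of(g,q);
        if a:print(q,a[0]['uv'],a[0]['confidence'])
E
```

```text
t 10.2 p [0.6071 0.1465 0.2011] yaw 1.3184 F [-0.2  0.2  0.3] M [ 0.   -0.03  0.04] w 0.0851 J [ 0.05  0.48 -0.52  1.69  0.27  1.04 -0.81]
tilt [-6.e-04 -2.e-04 -1.e+00]
[0.6176254  0.14617809 0.093     ] [0.54232119 0.16537231 0.133     ] [0.58515597 0.15588984 0.097     ] disc diam 0.040162980535372456 k-t 0.07771169402634966 0.00018846564907109772 k-e 0.033865445719776344
rails mid [0.61908012 0.14437354 0.098     ] sep 0.043010323928112326 lateral of k 0.0013848286324572522
top [261.26821119 219.79050975] [261 220]
scene [373.71304246 235.11925799] [374 235]
keyhole [374.6, 234.0] 0.93
shutter_tab [364.7, 197.7] 0.91
```

View pics/scene1c.png

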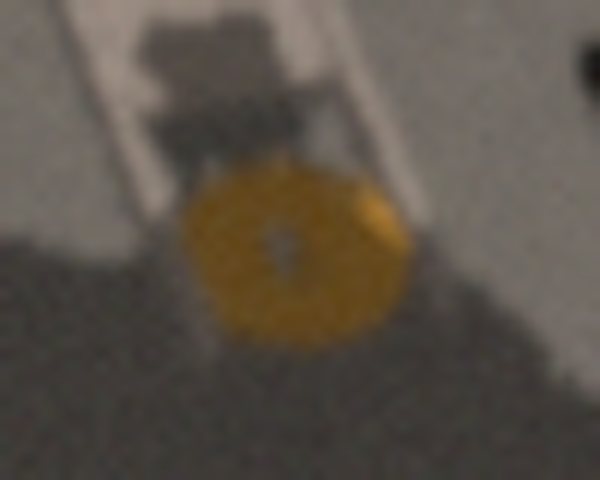

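```bash
python3 - <<'E'
from h import *
plan([.552,-.265,.19],1.348,1)
E
```

```text
-5.89 0.7 0.16 -0.004 1; -5.89 0.68 0.16 -0.004 1; -5.89 0.65 0.16 -0.004 1; -5.89 0.63 0.16 -0.005 1; -5.9 0.6 0.16 -0.004 1; -5.9 0.58 0.16 -0.005 1; -5.9 0.55 0.17 -0.004 1
end [ 0.552 -0.265  0.19 ] 1.348
```

Request:
carry_out(
  series="-5.9 0.7 0.1 -0.004 1; -5.9 0.7 0.1 -0.004 1; -5.9 0.7 0.1 -0.004 1; -5.9 0.6 0.2 -0.005 1; -5.9 0.6 0.2 -0.004 1; -5.9 0.6 0.2 -0.005 1; -5.9 0.6 0.2 -0.004 1; 0 0 0 0 1",
)

```text
clock: 11.55
tcp_pos: [0.5507, -0.2726, 0.1897]
orientation: [2.464, 1.948, -0.005]
contact_force: [0.7, -0.0, 0.7]
grip_width: 0.0857
```

Request:
carry_out(
  series="0 0 0 0 1; 0 0 0 0 1; 0 0 0 0 1; 0 0 0 0 1; 0 0 0 0 1",
)

```text
clock: 12.18
tcp_pos: [0.5531, -0.2653, 0.1904]
orientation: [2.454, 1.961, -0.0]
contact_force: [0.5, -0.4, 0.1]
grip_width: 0.0852
```

```bash
python3 - <<'E'
from h import *
o=st()
f=eyes.grab_frame('wrist'); cv2.imwrite('pics/w6.png',f['color'])
print(proj(f,[[.552,-.284,.09]],o))
u=proj(f,[[.552,-.284,.09]],o)[0].astype(int);print(u)
cv2.imwrite('pics/w6c.png',cv2.resize(f['color'][u[1]-50:u[1]+50,u[0]-60:u[0]+60],None,fx=6,fy=6,interpolation=2))
E
```

```text
t 12.18 p [ 0.5531 -0.2653  0.1904] yaw 1.3483 F [ 0.5 -0.4  0.1] M [ 0.04 -0.04 -0.03] w 0.0852 J [ 0.67  0.46 -0.43  1.73  0.22  0.99 -0.06]
tilt [ 0.e+00 -1.e-04 -1.e+00]
[[315.17008743 269.52242563]]
[315 269]
```

View pics/w6.png

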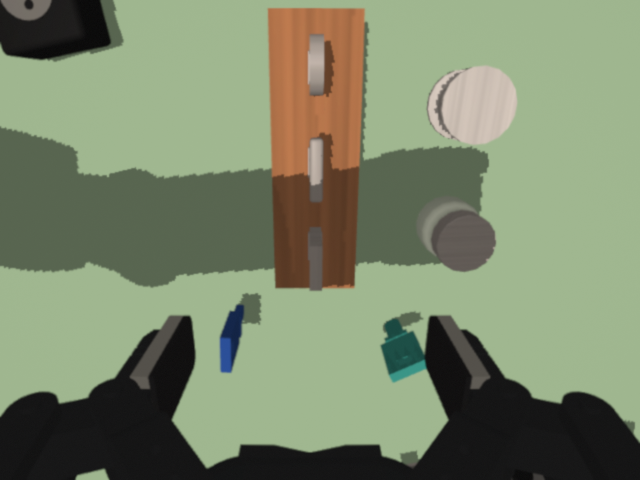

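View pics/w6c.png

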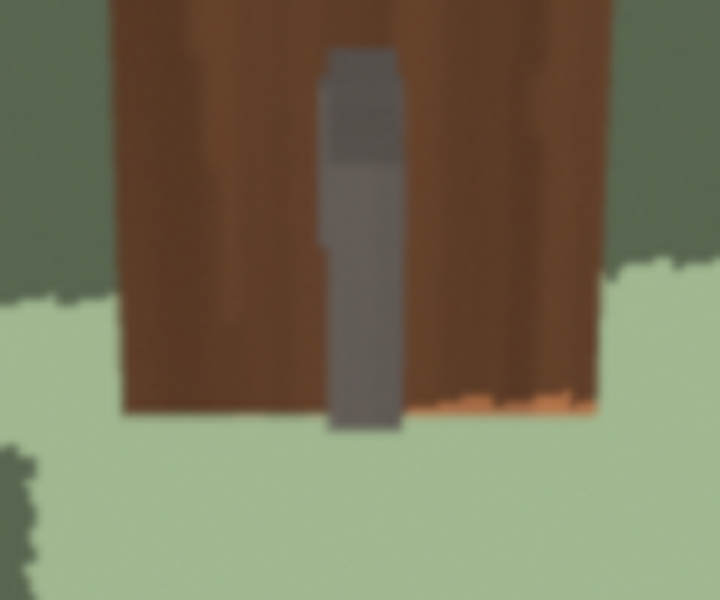

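```bash
python3 - <<'E'
from h import *
o=st()
f=eyes.grab_frame('wrist')
P=lambda a,b:(255+a/6-.4,219+b/6-.4)
a=atz(f,P(365.5,162),.09,o);b=atz(f,P(365,430),.09,o);k=(a+b)/2;print(k,np.linalg.norm(a-b),np.arctan2(*(a-b)[[1,0]])-np.pi/2)
S=np.array([atz(f,c,.045,o) for c in [(268,9),(364.5,9),(354.3,287.3),(275.3,287.3)]])
print(S.mean(0),[np.linalg.norm(S[i]-S[i-1]).round(4) for i in range(4)])
y=(S[0]+S[1]-S[2]-S[3]);yw=np.arctan2(y[1],y[0])-np.pi/2;print('stand yaw',yw, 'key',S.mean(0)+Ro.from_euler('z',yw).as_matrix()@[0,-.06,0])
p,y=plan([k[0],k[1],.11],1.571-.222,1)
plan([k[0],k[1],.063],1.571-.222,1,start=(*p,y))
E
```

```text
t 12.22 p [ 0.5531 -0.2654  0.1904] yaw 1.3481 F [ 0.9 -0.2 -0.2] M [ 0.   -0.    0.04] w 0.0854 J [ 0.67  0.46 -0.43  1.73  0.22  0.99 -0.06]
tilt [ 1.e-04 -1.e-04 -1.e+00]
[ 0.55232253 -0.28340876  0.09      ] 0.030272812146767844 -0.22097098250393454
[ 0.56598436 -0.22512378  0.045     ] [np.float64(0.1892), np.float64(0.0597), np.float64(0.1893), np.float64(0.0598)]
stand yaw -0.22489813345572696 key [ 0.55260393 -0.28361279  0.045     ]
-0.88 0.17 4.02 -0.001 1; -0.88 0.16 4.01 -0 1
end [ 0.5523 -0.2834  0.11  ] 1.349
-0 -0 4.7 -0 1
end [ 0.5523 -0.2834  0.063 ] 1.349
```

Request:
carry_out(
  series="-0.9 0.2 4 0 1; -0.9 0.1 4 0 1; 0 0 2 0 1; 0 0 1.7 0 1; 0 0 1 0 1; 0 0 0 0 1; 0 0 0 0 1",
)

```text
clock: 13.15
tcp_pos: [0.5527, -0.2839, 0.0643]
orientation: [2.454, 1.96, 0.001]
contact_force: [0.5, 0.4, 1.6]
grip_width: 0.0854
```

```bash
python3 - <<'E'
from h import *
o=st()
f=eyes.grab_frame('wrist'); cv2.imwrite('pics/w7.png',f['color'])
E
```

```text
t 13.15 p [ 0.5527 -0.2839  0.0643] yaw 1.3479 F [0.5 0.4 1.6] M [-0.02 -0.06  0.03] w 0.0854 J [ 0.65  0.62 -0.37  1.8   0.31  0.78 -0.1 ]
tilt [ 1.5e-03 -6.0e-04 -1.0e+00]
```

View pics/w7.png

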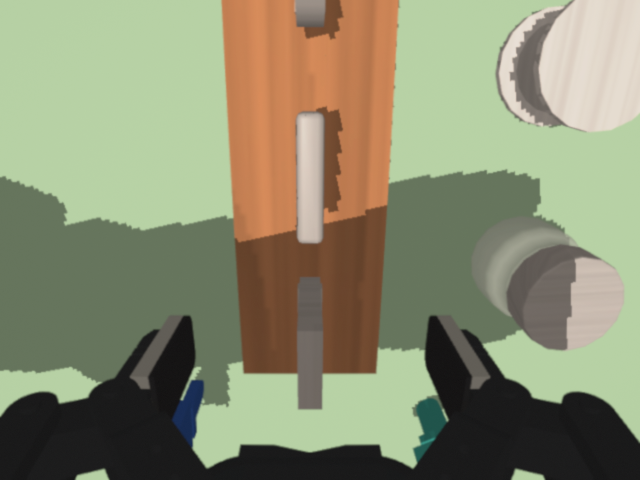

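Request:
carry_out(
  series="0 0 0 0 0; 0 0 0 0 0; 0 0 0 0 0; 0 0 0 0 0; 0 0 0 0 0; 0 0 0 0 0",
  grip_force=80,
)

```text
clock: 13.95
tcp_pos: [0.552, -0.2838, 0.0634]
orientation: [2.455, 1.96, 0.0]
contact_force: [-1.0, -0.0, 1.3]
grip_width: 0.0069
```

Request:
carry_out(
  series="0 0 -0.5 0 0; 0 0 -1 0 0; 0 0 -2 0 0; 0 0 -2.5 0 0; 0 0 -3 0 0; 0 0 -2 0 0; 0 0 0 0 0",
)

```text
clock: 14.82
tcp_pos: [0.5529, -0.2842, 0.1755]
orientation: [2.452, 1.958, 0.002]
contact_force: [0.4, 0.2, -1.1]
grip_width: 0.0066
```

```bash
python3 - <<'E'
from h import *
o=st()
f=eyes.grab_frame('wrist'); cv2.imwrite('pics/w8.png',f['color'])
E
```

```text
t 14.82 p [ 0.5529 -0.2842  0.1755] yaw 1.3476 F [ 0.4  0.2 -1.1] M [-0.    0.02  0.03] w 0.0066 J [ 0.69  0.49 -0.42  1.73  0.23  0.97 -0.04]
tilt [ 0.0032 -0.0017 -1.    ]
```

View pics/w8.png

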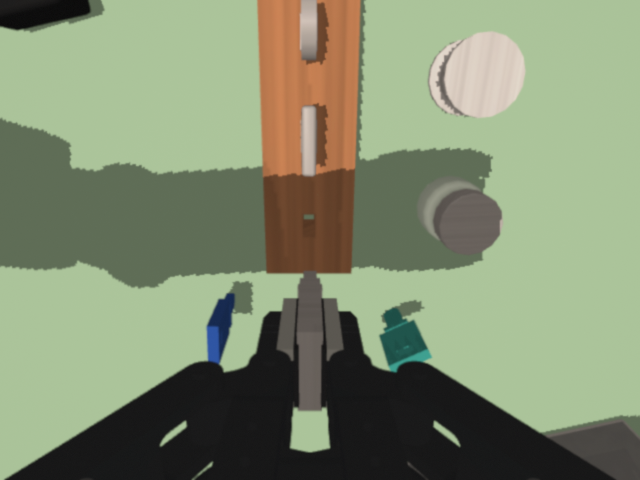

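```bash
cat >> h.py <<'E'
def ptool(f,X):
    M=np.linalg.inv(np.array(f['T_tool_cam']))
    return cv2.projectPoints(np.array(X,float).reshape(-1,3),cv2.Rodrigues(M[:3,:3])[0],M[:3,3],np.array(f['intrinsics']),np.array(f['D']))[0][:,0]
E
python3 - <<'E'
from h import *
f=eyes.grab_frame('wrist'); im=f['color']
X=[[s*.015,y*.004,.0184-.045] for s in (1,-1) for y in (1,-1)]+[[.015,y*.004,.0184-.005] for y in (1,-1)]+[[.01,y*.005,.0184-.0] for y in (1,-1)]+[[.007,y*.003,.0184+.019] for y in (1,-1)]+[[0,0,.0184+.026]]
p=ptool(f,X);print(p.round(1))
c=cv2.resize(im[255:425,255:365],None,fx=4.5,fy=4.5,interpolation=2)[:, :]
for q in p: cv2.circle(c,tuple(((q+.5-[255,255])*4.5).astype(int)),3,(0,0,255),-1)
c=cv2.resize(c,None,fx=.78,fy=.78)
cv2.imwrite('pics/w8c.png',c)
E
```

```text
[[324.  332.8]
 [297.8 332.8]
 [323.  411.1]
 [298.9 411.2]
 [320.6 278.4]
 [300.5 278.4]
 [322.7 284.4]
 [298.5 284.4]
 [317.  272.6]
 [303.9 272.6]
 [310.4 280.1]]
```

View pics/w8c.png

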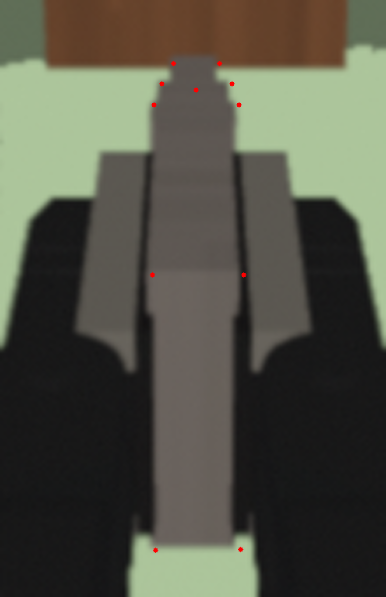

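```bash
python3 - <<'E'
from h import *
st()
x=np.array([np.cos(2.89),np.sin(2.89),0])
T=np.array([.6174,.1460,.19])-x*.0004;print(T)
plan(T,2.89,0,step=4.5,rot=.15)
E
```

```text
t 14.93 p [ 0.5514 -0.2837  0.1729] yaw 1.3477 F [-0.2 -1.6 -0.5] M [ 0.06  0.02 -0.01] w 0.0068 J [ 0.69  0.49 -0.42  1.73  0.23  0.97 -0.04]
tilt [-9.e-04  1.e-04 -1.e+00]
[0.61778741 0.14590042 0.19      ]
3.94 -0.28 -0.16 -0.14 0; 3.94 0.28 -0.16 -0.14 0; 3.87 0.83 -0.15 -0.14 0; 3.71 1.36 -0.16 -0.14 0; 3.49 1.86 -0.15 -0.14 0; 3.19 2.33 -0.16 -0.14 0; 2.84 2.75 -0.15 -0.14 0; 2.42 3.12 -0.16 -0.141 0
1.96 3.43 -0.15 -0.14 0; 1.47 3.67 -0.16 -0.141 0; 0.94 3.84 -0.15 -0.14 0
end [0.6177 0.1459 0.19  ] 2.89
```

Request:
carry_out(
  series="3.9 -0.3 -0.2 -0.14 0; 3.9 0.3 -0.2 -0.14 0; 3.9 0.8 -0.2 -0.14 0; 3.7 1.4 -0.2 -0.14 0; 3.5 1.9 -0.2 -0.14 0; 3.2 2.3 -0.2 -0.14 0; 2.8 2.7 -0.2 -0.14 0; 2.4 3.1 -0.2 -0.14 0",
)

```text
clock: 15.92
tcp_pos: [0.5993, 0.0284, 0.1878]
orientation: [-1.031, -2.965, 0.001]
contact_force: [0.4, -0.3, -0.7]
grip_width: 0.0073
```

Request:
carry_out(
  series="2 3.4 -0.1 -0.14 0; 1.5 3.7 -0.1 -0.14 0; 0.9 3.8 0 -0.14 0; 0 0 0 0 0; 0 0 0 0 0; 0 0 0 0 0",
)

```text
clock: 16.68
tcp_pos: [0.6178, 0.1426, 0.1906]
orientation: [-0.402, -3.115, 0.002]
contact_force: [-0.6, -0.7, 0.4]
grip_width: 0.007
```

```bash
python3 - <<'E'
from h import *
o=st()
f=eyes.grab_frame('wrist'); cv2.imwrite('pics/w9.png',f['color'])
plan([.6178,.1459,.165],2.89,0,step=4.5,rot=.15)
E
```

```text
t 16.68 p [0.6178 0.1426 0.1906] yaw 2.8851 F [-0.6 -0.7  0.4] M [ 0.03 -0.04  0.03] w 0.007 J [ 0.25  0.59 -0.82  1.66  0.48  1.1   0.61]
tilt [-0.0011 -0.0014 -1.    ]
0.09 0.3 2.58 -0.005 0
end [0.6178 0.1459 0.165 ] 2.89
```

View pics/w9.png

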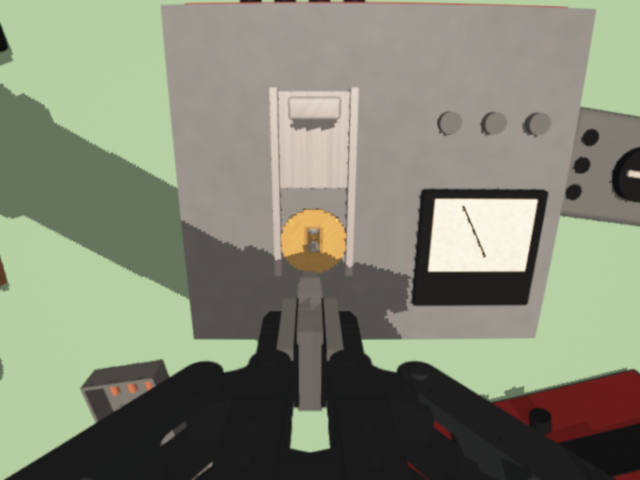

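```bash
python3 - <<'E'
from h import *
o=st()
f=eyes.grab_frame('wrist'); im=f['color'];cv2.imwrite('pics/w10.png',im)
cv2.imwrite('pics/w10c.png',cv2.resize(im[200:290,255:375],None,fx=6,fy=6,interpolation=2))
hsv=cv2.cvtColor(im,cv2.COLOR_BGR2HSV)
m=((hsv[...,1]>110)&(hsv[...,0]>8)&(hsv[...,0]<28)).astype(np.uint8)
m[:195]=0;m[285:]=0;m[:,:270]=0;m[:,360:]=0
ys,xs=np.where(m);print('brass',xs.min(),xs.max(),ys.min(),ys.max(),(xs.min()+xs.max())/2,(ys.min()+ys.max())/2)
(c,d,a)=cv2.fitEllipse(max(cv2.findContours(m,0,1)[0],key=len));print(c,d,a); print(atz(f,c,.093,o))
E
```

```text
t 16.73 p [0.6179 0.1427 0.1908] yaw 2.8852 F [-0.3 -0.7 -1.2] M [ 0.02  0.03 -0.04] w 0.0074 J [ 0.25  0.59 -0.82  1.66  0.48  1.1   0.61]
tilt [-6.0e-04 -1.1e-03 -1.0e+00]
brass 281 345 209 271 313.0 240.0
(312.7554626464844, 239.9574737548828) (62.33348846435547, 64.9371109008789) 87.80143737792969
[0.61651275 0.14516959 0.093     ]
```

View pics/w10c.png

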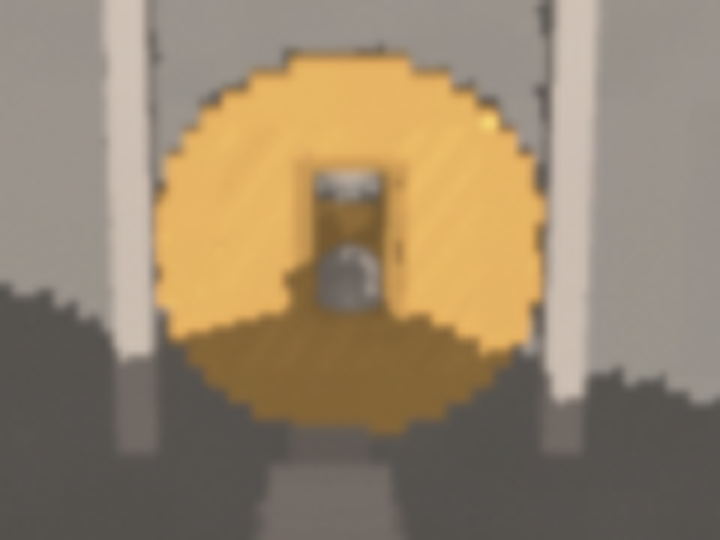

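```bash
python3 - <<'E'
from h import *
o=st()
plan([.6172,.1455,.145],2.89,0,step=2,rot=.15)
E
```

```text
t 16.77 p [0.6179 0.143  0.191 ] yaw 2.8856 F [-0.7 -0.8 -0.9] M [-0.06  0.03  0.02] w 0.0068 J [ 0.25  0.59 -0.82  1.66  0.48  1.1   0.61]
tilt [-3.e-04 -9.e-04 -1.e+00]
0.04 0.07 1.53 -0.001 0; 0.05 0.08 1.54 -0.002 0; 0.04 0.07 1.53 -0.001 0
end [0.6172 0.1455 0.145 ] 2.89
```

Request:
carry_out(
  series="0.1 0 1.5 0 0; 0 0 1.5 0 0; 0 0 1.3 0 0; 0 0 0 0 0; 0 0 0 0 0; 0 0 0 0 0; 0 0 0 0 0",
)

```text
clock: 17.65
tcp_pos: [0.6172, 0.1449, 0.1488]
orientation: [0.398, 3.115, 0.0]
contact_force: [0.5, -0.5, -0.5]
grip_width: 0.0075
```

```bash
python3 - <<'E'
from h import *
o=st()
f=eyes.grab_frame('wrist'); im=f['color'];cv2.imwrite('pics/w11.png',im)
cv2.imwrite('pics/w11c.png',cv2.resize(im[220:340,240:400],None,fx=5,fy=5,interpolation=2))
hsv=cv2.cvtColor(im,cv2.COLOR_BGR2HSV)
m=((hsv[...,1]>110)&(hsv[...,0]>8)&(hsv[...,0]<28)).astype(np.uint8)
m[:220]=0;m[345:]=0;m[:,:240]=0;m[:,400:]=0
cn=max(cv2.findContours(m,0,1)[0],key=len);e=cv2.fitEllipse(cn);print(e, atz(f,e[0],.093,o))
# predicted tip / circle for keyhole guess
Rt=Ro.from_rotvec(o['orientation']).as_matrix();k=np.array(o['tcp_pos'])+Rt@[.0004,0,.0]; 
print('key xy',k)
th=np.linspace(0,2*np.pi,60)
for k0 in [(.6165,.1452),(.6175,.146)]:
    q=proj(f,[[k0[0]+.02*np.cos(a),k0[1]+.02*np.sin(a),.093] for a in th],o); print(k0,q.min(0),q.max(0))
xs=cn[:,0];print(xs.min(0),xs.max(0))
plan([.6172,.1455,.143],2.89,0,step=2,rot=.15)
E
```

```text
t 17.65 p [0.6172 0.1449 0.1488] yaw 2.8878 F [ 0.5 -0.5 -0.5] M [ 0.04 -0.   -0.02] w 0.0075 J [ 0.23  0.63 -0.8   1.7   0.52  1.03  0.57]
tilt [ 9.e-04  2.e-04 -1.e+00]
((309.4825134277344, 265.6177978515625), (65.92252349853516, 79.27912139892578), 90.5302734375) [0.61462769 0.1457365  0.093     ]
key xy [0.61677761 0.14498177 0.14880112]
(0.6165, 0.1452) [270.00184126 231.66075238] [348.79438546 304.3129781 ]
(0.6175, 0.146) [272.06748672 233.14100057] [350.76946304 305.61498089]
[271 233] [348 297]
0.01 0.07 0.57 -0.002 0
end [0.6172 0.1455 0.143 ] 2.89
```

View pics/w11c.png

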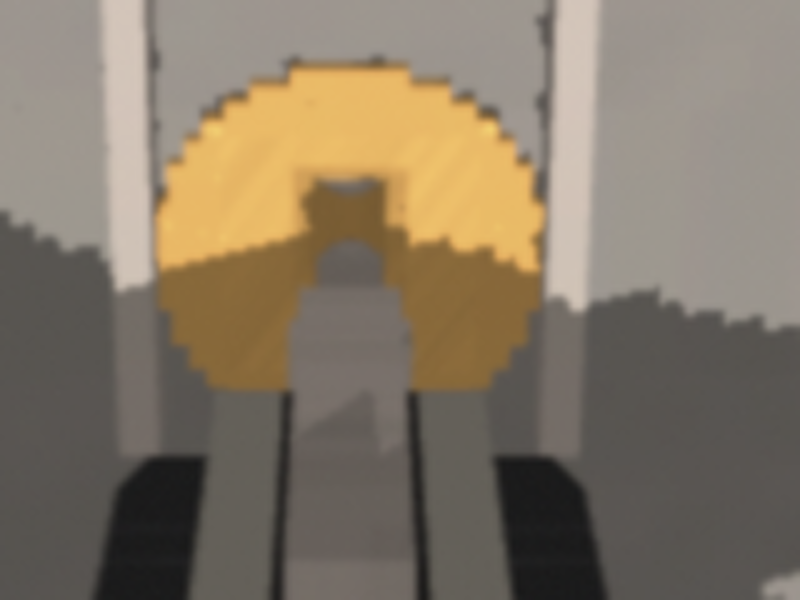

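Request:
carry_out(
  series="0 0 0.4 0 0; 0 0 0.4 0 0; 0 0 0.4 0 0; 0 0 0.3 0 0; 0 0 0 0 0; 0 0 0 0 0",
)

```text
clock: 18.45
tcp_pos: [0.6169, 0.1448, 0.1334]
orientation: [0.398, 3.116, 0.0]
contact_force: [0.7, 0.3, -0.4]
grip_width: 0.007
```

```bash
python3 - <<'E'
from h import *
o=st()
f=eyes.grab_frame('wrist'); im=f['color']
cv2.imwrite('pics/w12c.png',cv2.resize(im[220:340,240:400],None,fx=5,fy=5,interpolation=2))
E
```

```text
t 18.45 p [0.6169 0.1448 0.1334] yaw 2.8878 F [ 0.7  0.3 -0.4] M [ 0.   -0.01 -0.02] w 0.007 J [ 0.23  0.65 -0.79  1.71  0.53  1.01  0.56]
tilt [ 1.e-04  1.e-04 -1.e+00]
```

View pics/w12c.png

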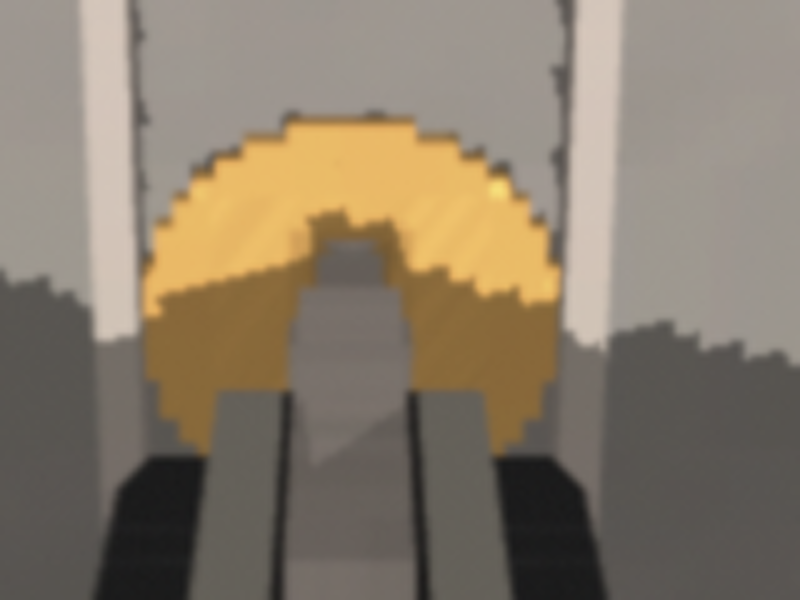

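Request:
carry_out(
  series="0 0 0.2 0 0; 0 0 0.2 0 0; 0 0 0 0 0; 0 0 0 0 0",
)

```text
clock: 19.0
tcp_pos: [0.6177, 0.1447, 0.1298]
orientation: [0.398, 3.115, 0.001]
contact_force: [2.6, -1.0, 2.9]
grip_width: 0.0071
```

```bash
python3 - <<'E'
from h import *
o=st()
E
```

```text
t 19.0 p [0.6177 0.1447 0.1298] yaw 2.8874 F [ 2.6 -1.   2.9] M [-0.16 -0.54  0.01] w 0.0071 J [ 0.22  0.66 -0.79  1.71  0.54  1.    0.56]
tilt [ 1.6e-03  2.0e-04 -1.0e+00]
```

Request:
carry_out(
  series="-0.05 0 0.15 0.04 0; 0 0 0.15 -0.08 0; 0 0 0.15 0.08 0; 0 0 0.1 -0.08 0; 0 0 0.1 0.08 0; 0 0 0 -0.04 0",
)

```text
clock: 19.75
tcp_pos: [0.6176, 0.1452, 0.123]
orientation: [0.394, 3.116, 0.001]
contact_force: [2.3, 2.0, 1.9]
grip_width: 0.0068
```

```bash
python3 - <<'E'
from h import *
o=st()
E
```

```text
t 19.75 p [0.6176 0.1452 0.123 ] yaw 2.8901 F [2.3 2.  1.9] M [ 0.26 -0.59 -0.01] w 0.0068 J [ 0.22  0.66 -0.78  1.72  0.54  0.99  0.56]
tilt [ 9.e-04  7.e-04 -1.e+00]
```

Request:
carry_out(
  series="-0.02 0 0.15 0.04 0; 0 0 0.15 -0.08 0; 0 0 0.15 0.08 0; 0 0 0.15 -0.08 0; 0 0 0.15 0.08 0; 0 0 0 -0.04 0; 0 0 0 0 0",
)

```text
clock: 20.62
tcp_pos: [0.6176, 0.1445, 0.1151]
orientation: [-0.393, -3.117, 0.0]
contact_force: [1.5, 0.2, 1.5]
grip_width: 0.0071
```

```bash
python3 - <<'E'
from h import *
o=st()
f=eyes.grab_frame('wrist'); im=f['color']
cv2.imwrite('pics/w13c.png',cv2.resize(im[240:420,220:400],None,fx=3.3,fy=3.3,interpolation=2))
X=[[s*.015,y*.004,.0184-.045] for s in (1,-1) for y in (1,-1)];print(ptool(f,X))
E
```

```text
t 20.62 p [0.6176 0.1445 0.1151] yaw 2.8906 F [1.5 0.2 1.5] M [-0.02 -0.46  0.06] w 0.0071 J [ 0.22  0.67 -0.78  1.72  0.55  0.98  0.55]
tilt [-2.e-04 -0.e+00 -1.e+00]
[[321.87159268 332.70702022]
 [295.69263561 332.73445806]
 [321.03476414 411.0263255 ]
 [296.89097584 411.04874836]]
```

View pics/w13c.png

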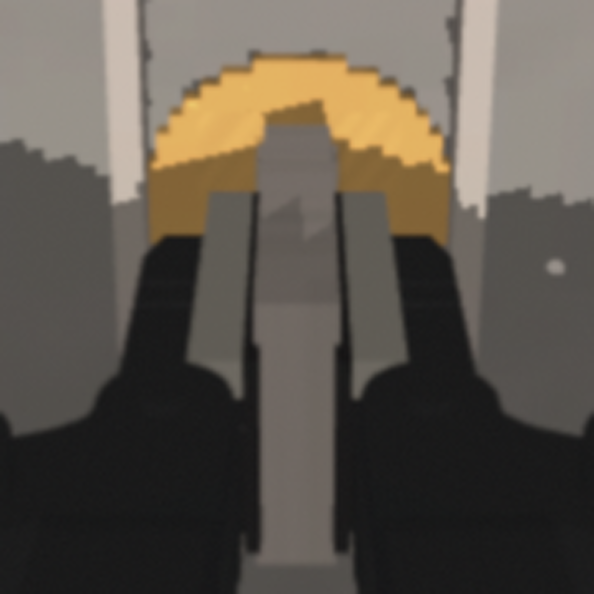

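Request:
carry_out(
  series="0 0 0.15 0 0; 0 0 0.15 0 0; 0 0 0.1 0 0; 0 0 0.1 0 0; 0 0 0 0 0; 0 0 0 0 0",
)

```text
clock: 21.42
tcp_pos: [0.6177, 0.1446, 0.1112]
orientation: [0.397, 3.116, -0.001]
contact_force: [-2.0, -1.9, 10.4]
grip_width: 0.0072
```

```bash
python3 - <<'E'
from h import *
o=st()
E
```

```text
t 21.43 p [0.6177 0.1446 0.1112] yaw 2.8878 F [-2.  -1.9 10.4] M [-0.25  0.35 -0.04] w 0.0072 J [ 0.21  0.68 -0.77  1.72  0.56  0.97  0.55]
tilt [ 5.e-04 -4.e-04 -1.e+00]
```

Request:
carry_out(
  series="0 0 0 0 0; 0 0 0 0 0; 0 0 0 0.1 0; 0 0 0 0.15 0; 0 0 0 0.15 0; 0 0 0 0.15 0; 0 0 0 0.15 0; 0 0 0 0 0",
)

```text
clock: 22.42
tcp_pos: [0.6176, 0.1447, 0.1112]
orientation: [1.443, 2.789, -0.001]
contact_force: [-1.7, -1.6, 10.4]
grip_width: 0.0069
```

```bash
python3 - <<'E'
from h import *
o=st()
f=eyes.grab_frame('wrist'); im=f['color']
cv2.imwrite('pics/w14.png',im)
E
```

```text
t 22.43 p [0.6176 0.1447 0.1112] yaw 2.1865 F [-1.7 -1.6 10.4] M [-0.28  0.35  0.02] w 0.0069 J [ 0.11  0.63 -0.61  1.73  0.44  0.92 -0.07]
tilt [ 5.e-04 -8.e-04 -1.e+00]
```

View pics/w14.png

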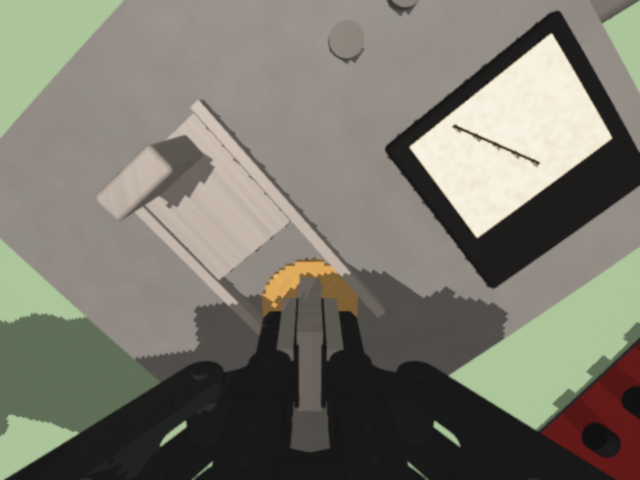

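Request:
carry_out(
  series="0 0 0 0.15 0; 0 0 0 0.15 0; 0 0 0 0.15 0; 0 0 0 0.15 0; 0 0 0 0.15 0; 0 0 0 0.1 0; 0 0 0 0 0; 0 0 0 0 0",
)

```text
clock: 23.48
tcp_pos: [0.6175, 0.1447, 0.1113]
orientation: [2.464, 1.948, -0.0]
contact_force: [-1.9, -0.8, 10.6]
grip_width: 0.0069
```

```bash
python3 - <<'E'
from h import *
o=st()
E
```

```text
t 23.48 p [0.6175 0.1447 0.1113] yaw 1.3382 F [-1.9 -0.8 10.6] M [-0.21  0.45  0.13] w 0.0069 J [-0.03  0.58 -0.42  1.74  0.29  0.88 -0.8 ]
tilt [ 2.e-04 -4.e-04 -1.e+00]
```

Request:
carry_out(
  series="0 0 0 0.04 0; 0 0 0 0.04 0; 0 0 0 0 0; 0 0 0 0 0; 0 0 0 0 0",
)

```text
clock: 24.1
tcp_pos: [0.6176, 0.1447, 0.1112]
orientation: [2.54, 1.848, 0.0]
contact_force: [-1.9, -0.7, 10.3]
grip_width: 0.0071
```

```bash
python3 - <<'E'
from h import *
for i in range(3):
    o=st(); f=eyes.grab_frame('wrist')
im=f['color']
cv2.imwrite('pics/w15.png',im)
E
```

```text
t 24.1 p [0.6176 0.1447 0.1112] yaw 1.258 F [-1.9 -0.7 10.3] M [-0.13  0.31  0.11] w 0.0071 J [-0.04  0.58 -0.4   1.74  0.28  0.87 -0.87]
tilt [ 4.e-04 -2.e-04 -1.e+00]
t 24.15 p [0.6177 0.1447 0.1112] yaw 1.258 F [-1.9 -1.1  9.9] M [-0.2   0.35  0.07] w 0.0068 J [-0.04  0.58 -0.4   1.74  0.28  0.87 -0.87]
tilt [ 5.e-04 -2.e-04 -1.e+00]
t 24.2 p [0.6176 0.1447 0.1112] yaw 1.258 F [-1.9 -1.  10.3] M [-0.18  0.29  0.08] w 0.0072 J [-0.04  0.58 -0.4   1.74  0.28  0.87 -0.87]
tilt [ 4.e-04 -1.e-04 -1.e+00]
```

View pics/w15.png

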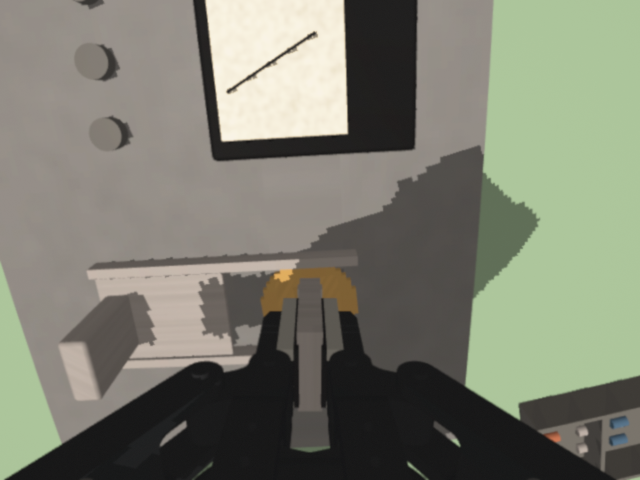

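Request:
carry_out(
  series="0 0 0 0.04 0; 0 0 0 0.03 0; 0 0 0 0 0; 0 0 0 0 0",
)

```text
clock: 24.75
tcp_pos: [0.6175, 0.1447, 0.1112]
orientation: [2.602, 1.759, 0.0]
contact_force: [-0.7, -0.9, 10.8]
grip_width: 0.0072
```

```bash
python3 - <<'E'
from h import *
for i in range(3):
    o=st(); f=eyes.grab_frame('wrist')
cv2.imwrite('pics/w16c.png',cv2.resize(f['color'][240:440,220:400],None,fx=3,fy=3,interpolation=2))
X=[[s*.015,y*.004,.0184-.045] for s in (1,-1) for y in (1,-1)];print(ptool(f,X))
E
```

```text
t 24.75 p [0.6175 0.1447 0.1112] yaw 1.1888 F [-0.7 -0.9 10.8] M [-0.2   0.37  0.35] w 0.0072 J [-0.05  0.58 -0.38  1.74  0.27  0.87 -0.93]
tilt [ 3.e-04 -4.e-04 -1.e+00]
t 24.8 p [0.6175 0.1448 0.1112] yaw 1.1889 F [-1.4 -0.5 10.4] M [-0.17  0.41  0.36] w 0.007 J [-0.05  0.58 -0.38  1.74  0.27  0.87 -0.93]
tilt [ 3.e-04 -4.e-04 -1.e+00]
t 24.85 p [0.6175 0.1447 0.1113] yaw 1.1889 F [-2.4 -0.4 12. ] M [-0.23  0.46  0.34] w 0.0069 J [-0.05  0.58 -0.38  1.74  0.27  0.87 -0.93]
tilt [ 4.e-04 -4.e-04 -1.e+00]
[[324.18738063 332.66034944]
 [298.0023813  332.69585054]
 [323.17122544 411.01836669]
 [299.02073541 411.05189446]]
```

View pics/w16c.png

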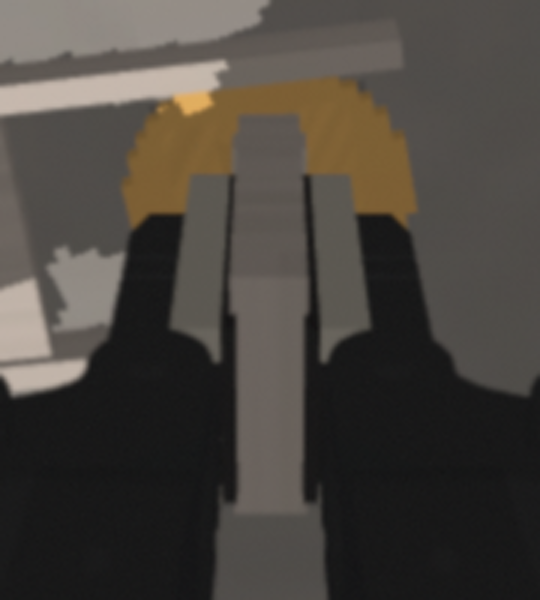

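```bash
python3 - <<'E'
from h import *
g=eyes.grab_frame('top');cv2.imwrite('pics/topend.png',g['color'])
o=st(); print(np.round(o['qvel'],3))
print(r.hand_in())
E
```

```text
t 24.95 p [0.6176 0.1447 0.1113] yaw 1.1889 F [-1.5 -1.  11.5] M [-0.26  0.43  0.39] w 0.0068 J [-0.05  0.58 -0.38  1.74  0.27  0.87 -0.93]
tilt [ 4.e-04 -4.e-04 -1.e+00]
[-0.001 -0.001  0.    -0.001  0.001 -0.001  0.   ]
the job is handed in; nothing more can be done
None
```

View pics/topend.png

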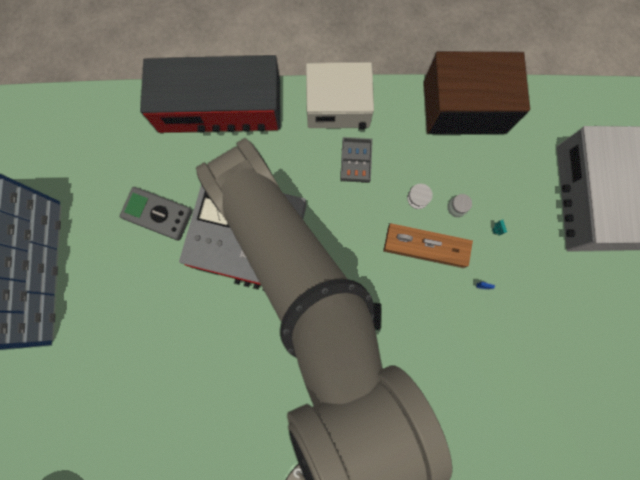

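I handed the job in at about 25 s of the 64 s allowed, with the key home in the lock, turned to its stop and still gripped. `r.hand_in()` gave no verdict.

- **Shutter:** I gripped the tab and pulled it back 50 mm until it met the stop. The wrist picture then put the plate's end 33.9 mm from the keyhole, against the 34 mm given. The tab measured 78 mm from the keyhole instead of the 73 mm given. The plate's end and the force at the stop both say it is fully back.
- **Key:** I took the square-headed key from the stand, gripping at 80 N. It went past both pairs of pins with a small twist to and fro. It seated with the TCP at z = 0.111 m, as worked out beforehand, under about 10 N of downward push. The pictures showed no slip in the grip.
- **Turn:** I turned the tool about 1.70 rad clockwise. The turning moment rose from about 0.1 to about 0.35–0.39 N m near the end, so the lock is against its stop. I could not read the lock angle directly.

At hand-in the arm was still, the tool vertical to within 0.001 rad and the fingers closed on the key. In the last top view the other two keys stood in their slots and the bench items looked unmoved. That was checked by eye, not measured.

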